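# Reject the bad lamp module, then hold the good one lit in the bayonet test socket

### The job

Sort the two lamp modules on the writing desk: first stand the red-tagged one upright in the red reject nest and let go of it. Then plug the green-tagged one into the spring-return test socket: line its pins up with the two slots, push it in against the spring, twist it a quarter turn clockwise (seen from above) and finish there, still gripping it and holding it turned and seated, since the socket springs back if you let go. Leave the paperweight, the ink dish and the seal block where they are.

Things in the scene. Friction and masses are not known exactly. Their poses are not given: they have to be found in the camera images.
- module_green: LED lamp module, upright. Origin: centre of its underside; z up; looks the same after half a turn. Grey block housing 60 (x) by 40 (y) mm, 30 to 66 mm above the origin, white top, green tag on top and on both short ends. Below it a round cap 34 mm in diameter (0 to 30 mm, lowest 3 mm bevelled) with bayonet pins. Mass 0.11 to 0.22 kg. Grip the housing across its 40 mm width (y).
- green_pins (a point): centre of the green module's brass bayonet pins, 8 mm above its origin: round pins 8 mm thick that stick out of the cap on both sides along the module's x axis, 48 mm tip to tip. Same axes as the module.
- module_red: LED lamp module, upright. Origin: centre of its underside; z up; looks the same after half a turn. Grey block housing 60 (x) by 40 (y) mm, 30 to 66 mm above the origin, white top, red tag on top and on both short ends. Below it a round cap 34 mm in diameter (0 to 30 mm, lowest 3 mm bevelled) with bayonet pins. Mass 0.11 to 0.22 kg. Grip the housing across its 40 mm width (y).
- red_pins (a point): centre of the red module's brass bayonet pins, 8 mm above its origin: round pins 8 mm thick that stick out of the cap on both sides along the module's x axis, 48 mm tip to tip. Same axes as the module.
- socket: fixed round bayonet test socket: black body 72 mm in diameter on a steel foot 90 mm in diameter. Origin: centre of the underside; z up. Inside, a module's cap stands on a copper spring plunger, its top at first 39 mm above the origin. Pins are clear below the rim plate once the module's origin is under 33 mm above this one (lowest possible 27; twist at about 29 or 30).
- socket_rim (a point): centre of the top of the socket's aluminium rim plate, 50 mm above the socket's origin, same axes. Plate 5 mm thick, hole 37 mm in diameter, two slots 11 mm wide for the pins along the +x and -x axes. Pushed in, a module turns clockwise seen from above until its x axis lies along the socket's y axis (yellow dots); its pins are then trapped under the plate.
- socket_plunger (a joint): how far the copper plunger is pushed down, m: 0 free, 0.006 when the pins just clear the rim plate, 0.012 at its stop. Spring force 3 N at first, 4.8 N at 0.006, 6.6 N at 0.012.
- socket_turn (a joint): turn of the orange ring inside the socket that the pins carry along, rad: 0 free, grows clockwise seen from above, 1.5 to 1.57 at a quarter turn (the pins have some 0.07 rad of play either way), stop at 1.65. Return spring 0.10 N m at 0 and 0.28 N m at a quarter turn, plus friction. Let go and it turns back.
- reject_nest: fixed red open-topped square tray, 86 by 86 mm outside, 22 mm high, walls and floor 5 mm thick (inside 76 by 76 mm), black rubber floor. Origin: centre of the underside; z up. A module standing in it has its origin 5 mm above this one.
- paperweight: bystander: loose black bar 120 (x) by 30 (y) by 24 mm high. Origin: centre of the underside.
- ink_dish: bystander: loose white ceramic bowl, 76 mm in diameter, 25 mm high. Origin: centre of the underside.
- seal_block: bystander: loose upright reddish block 28 by 28 by 55 mm. Origin: centre of the underside.

How it is judged:
By the outcome, as a careful person would: the job done as asked, in the order asked, and still so for the second after the job is handed in, while the arm keeps its last pose, push and grip.
It also fails if it takes over 64 s, if anything falls off the work surface, if the arm or the gripper's body presses on something with over 40 N, if the wrist force passes 120 N, or if a joint passes its speed limit or range.

### The arm

A 6-joint arm with a two-finger parallel gripper is mounted at the origin on the work surface. World frame = base frame: x ahead of the robot, y to its left, z up, the work surface at z = 0. Lengths are in m, angles in rad, forces in N, time in s.
With the tool pointing down it reaches from about 0.35 to 0.975 m from the base axis. Payload 4.9 kg.
Tool frame: the origin (TCP) lies midway between the tips of the shut fingers; the grasp point (between the pads) lies 19 mm behind it (manip.pinch_z is the x of the grasp point in the tool frame, in m); x points along the fingers, y is the direction in which the jaws open and shut, and the axes are right-handed (so a half turn about x gives the same grasp; the last joint's range is limited). The gripper opens to 85 mm and grips with 20 to 120 N. Pads are 22 mm wide; open, the fingers measure 114 mm over their backs; the gripper's body (76 mm by 85 mm) begins 54 mm behind the grasp point. The pads swing forward as they close: fully open they stand 13 mm farther back than shut.
Start: joints at [1.168, 0.053, 1.613, -0, 1.476, -0.119], TCP at [0.175, 0.6, 0.231] pointing down, gripper open.
Joint ranges: [-3.01, 3.01], [-1.01, 2.22], [0.06, 2.58], [-1.02, 4.17], [0.09, 2.62], [-3.14, 3.14]. Speed limits (rad/s): [2.57, 2.57, 3.14, 3.14, 3.14, 3.14].

### API

Orientations are given as a unit quaternion [w, x, y, z].
In Python, from plant import sensors, cams, workorder, manip gives the robot as it stands.
- The arm moves only by the tool drive_tool, never from a script. Its argument "series" is a list of rows, each an object of numbers: "x", "y", "z": the shift along the tool's x, y, z in units of 25 mm (1.0 is 25 mm); "ax", "ay", "az": the turn, a rotation vector about the tool's x, y, z in units of 5 degrees (1.0 is 5 degrees). A call has 1 to 5 rows; each row is the pose to reach, as a shift and turn from the pose commanded when the call began, along the tool's axes at that moment; what a row does not reach only later rows make up. A row lasts 1/12 s, in which the tool goes at most 41.7 mm and 7.16 degrees, less where a joint would pass 70% of its speed; a pose out of reach is approached as far as the arm can. A call with a gripper value outside its range is refused whole. "hand" is the opening, from 0 (shut) to 1 (fully open), set as the call begins (left out, the last holds). The fingers move at their own pace and stop on an object; the grip force is fixed at half the most. Time passes only in rows, so rows that repeat a pose let the fingers close. It gives the time, the measured TCP pose, the force and the opening at its end, in the units of the state.
- sensors.state(): the state, without advancing time (a new reading comes with each control period).
- cams.grab_frame(name): name is "side" or "top"; returns a dict with "img" (420x560x3 uint8, blue, green, red), "camera_matrix" (3x3 intrinsics, pixels), "k1" (the pictures are not rectified: a ray, as slopes to the right and down, at radius r is drawn at 1 + k1 r^2 times it, then the intrinsics apply), "cam_to_world" (4x4, takes a point from camera to world coordinates). Camera axes: x right, y down, z forward; pixel columns grow to the right and rows downward; lengths in m; the calibration is good to about 2 mm. A picture is of the moment at which its call begins. There is no depth.
- workorder.job_done(): hands the job in, once; it reports no verdict.
The state is a dict: "time": time; "joint_pos": joint angles; "joint_vel": joint speeds; "joint_efforts": joint torques, N m; "tool_pos": TCP position; "tool_rot": TCP orientation; "contact_force": force on the tool from outside, world axes, zero at the start; "ft_torque": the same for the moment, N m; "gripper_width": opening from 0.0 (shut) to 1.0 (fully open).
Only numpy, scipy, OpenCV 4.12 (cv2) and the standard library are available. Lean on these libraries where they do the work, as an engineer would, in place of code of your own. Each camera call takes 0.05 s, during which the arm holds its last target.

## Working session

There is one attempt and no reset: what is moved stays moved. The work goes in short steps, Python scripts to look and compute and a tool call to move; the robot and the scene stay as the last step left them, time stands still between calls to the robot, and variables do not carry over. Pictures are saved under pics/ and viewed, and the job is handed in when it is done.

Besides the shell and the picture viewer there is one more tool, called in YAML: its name, and indented under it one key for each argument. drive_tool: Moves the arm, as the interface text tells. Its arguments: {"type":"object","properties":{"series":{"type":"array","items":{"type":"object","properties":{"x":{"type":"number"},"y":{"type":"number"},"z":{"type":"number"},"ax":{"type":"number"},"ay":{"type":"number"},"az":{"type":"number"}}}},"hand":{"type":"number"}},"required":["series"]}

```bash
ls; mkdir -p pics; python3 - <<'E'
from plant import sensors,cams,manip
import cv2
print(sensors.state()); print(manip.pinch_z, [a for a in dir(manip) if a[0]!='_'])
for n in("top","side"):
    f=cams.grab_frame(n); cv2.imwrite(f"pics/{n}0.png",f["img"]); print(n,f["camera_matrix"],f["k1"],f["cam_to_world"])
E
```

```text
pics
{'time': 0.0, 'joint_pos': array([ 1.16798111e+00,  5.33347191e-02,  1.61426947e+00, -1.24011081e-05,
        1.47598677e+00, -1.19034544e-01]), 'joint_vel': array([ 0.00045384,  0.00022098,  0.0005463 , -0.00029868,  0.00060307,
        0.00018542]), 'joint_efforts': array([-2.28907549e-03, -3.93684661e+01, -3.70169806e+01, -3.07630607e-04,
        6.98267191e-03,  2.48333428e-06]), 'tool_pos': array([0.17477515, 0.59943116, 0.23009139]), 'tool_rot': array([ 0.69982234,  0.09931111,  0.70017843, -0.10067855]), 'contact_force': array([ 0.15308012, -0.16883209,  0.40544826]), 'ft_torque': array([-0.0299998 ,  0.01045479, -0.00523809]), 'gripper_width': 1.0006780709609895}
-0.0187 ['IKError', 'pinch_z']
top [[466.14110381   0.         271.78067638]
 [  0.         466.14110381 209.41928624]
 [  0.           0.           1.        ]] -0.07700732501771763 [[ 0.02359794 -0.99242502  0.12056416  0.45841578]
 [-0.99872951 -0.02877361 -0.04136957 -0.00629016]
 [ 0.04452526 -0.11943475 -0.99184315  0.94472345]
 [ 0.          0.          0.          1.        ]]
side [[486.40558967   0.         275.10774563]
 [  0.         486.40558967 214.91057464]
 [  0.           0.           1.        ]] -0.07804509577735799 [[ 0.80863844 -0.3000052   0.50606398  0.00247854]
 [-0.58822998 -0.39848739  0.70369972 -0.8307442 ]
 [-0.00945346 -0.86672065 -0.49870427  0.6387094 ]
 [ 0.          0.          0.          1.        ]]
```

View pics/top0.png

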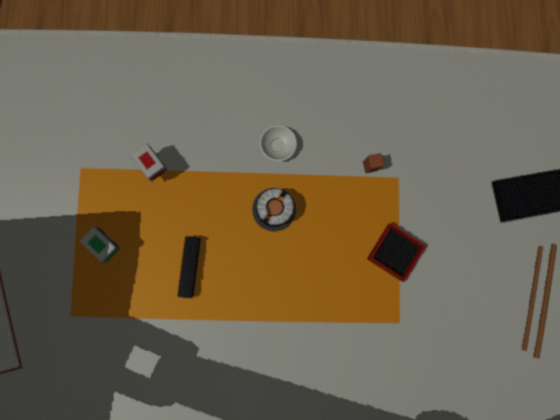

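View pics/side0.png

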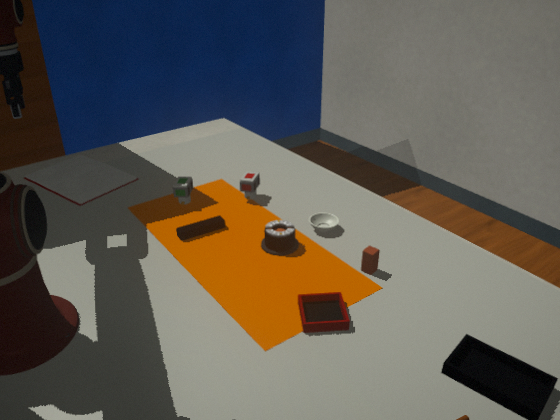

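Top view: red module at (148,160), green at (98,243), socket at (275,207), nest at (397,252), bar at (189,267), dish at (279,143), block at (374,162). Next I'll zoom in on each.

```bash
python3 - <<'E'
import cv2,numpy as np
im=cv2.imread('pics/top0.png')
im=np.clip(im.astype(float)*1.6,0,255).astype(np.uint8)
def c(u,v,h=33): return cv2.resize(im[v-h:v+h,u-h:u+h],(264,264),interpolation=cv2.INTER_CUBIC)
o=np.vstack([np.hstack([c(148,160),c(98,243),c(275,207)]),np.hstack([c(397,252),c(189,267),c(374,162)])])
cv2.imwrite('pics/z0.png',o)
s=cv2.imread('pics/side0.png')
def d(u,v,h=30): return cv2.resize(s[v-h:v+h,u-h:u+h],(390,390),interpolation=cv2.INTER_CUBIC)
cv2.imwrite('pics/z1.png',np.hstack([d(280,237),d(324,312)]))
E
```

```text
(no output)
```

View pics/z0.png

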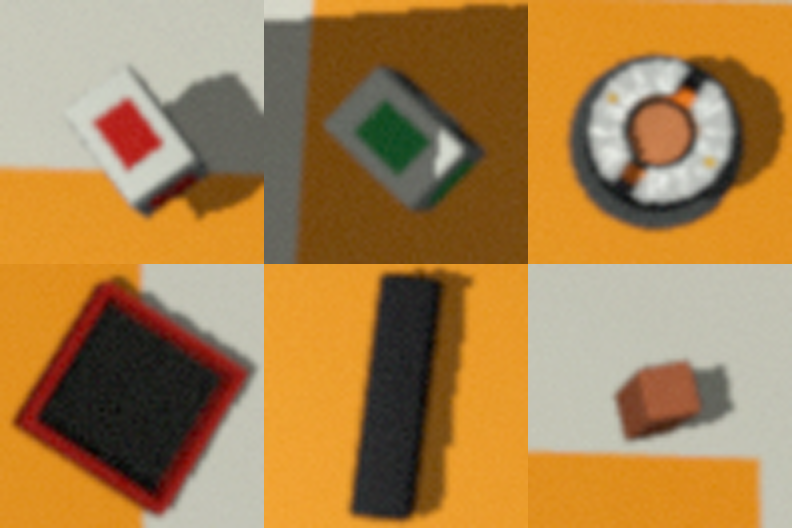

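View pics/z1.png

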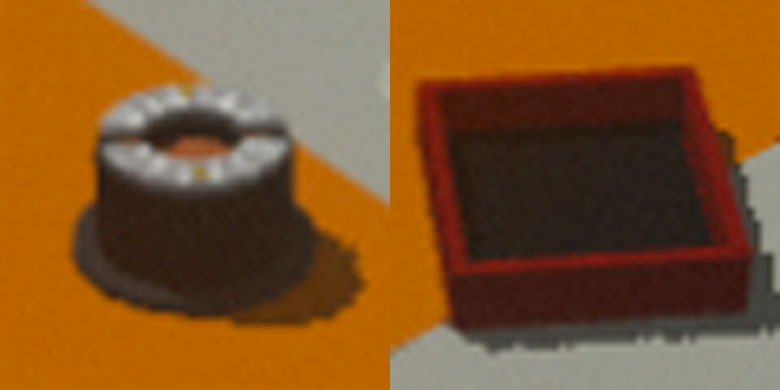

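```bash
cat > h.py <<'E'
import cv2,numpy as np
from scipy.spatial.transform import Rotation as R
from plant import sensors,cams
def grab(n,save=None):
    f=cams.grab_frame(n)
    if save: cv2.imwrite(f'pics/{save}.png',f['img'])
    return f
def rays(f,uv):
    uv=np.asarray(uv,float).reshape(-1,1,2)
    K=np.array(f['camera_matrix']);n=cv2.undistortPoints(uv,K,np.array([f['k1'],0,0,0.]))[:,0]
    T=np.array(f['cam_to_world'])
    return T[:3,3],np.c_[n,np.ones(len(n))]@T[:3,:3].T
def plane(f,uv,z):
    o,d=rays(f,uv); return (o+d*((z-o[2])/d[:,2])[:,None])[:,:2]
def proj(f,P):
    T=np.linalg.inv(np.array(f['cam_to_world']));P=np.asarray(P,float).reshape(-1,3)
    c=P@T[:3,:3].T+T[:3,3];n=c[:,:2]/c[:,2:];r=(n**2).sum(1,keepdims=True);n=n*(1+f['k1']*r)
    K=np.array(f['camera_matrix']);return n*[K[0,0],K[1,1]]+K[:2,2]
def tri(fs,uvs):
    A=np.zeros((3,3));b=np.zeros(3);L=[]
    for f,uv in zip(fs,uvs):
        o,d=rays(f,uv);d=d[0]/np.linalg.norm(d[0]);M=np.eye(3)-np.outer(d,d);A+=M;b+=M@o;L.append((M,o))
    p=np.linalg.solve(A,b);return p,[np.linalg.norm(M@(p-o)) for M,o in L]
def blob(f,mask,win):
    u0,v0,u1,v1=win;m=np.zeros(mask.shape,np.uint8);m[v0:v1,u0:u1]=mask[v0:v1,u0:u1]
    n,l,s,c=cv2.connectedComponentsWithStats(m)
    i=1+np.argmax(s[1:,4]);ys,xs=np.where(l==i);return np.c_[xs,ys],c[i],s[i,4]
def axis(xy):
    c=xy.mean(0);w,v=np.linalg.eigh(np.cov((xy-c).T));a=v[:,1];return c,np.degrees(np.arctan2(a[1],a[0]))%180,w
def masks(img):
    b,g,r=[img[...,i].astype(float) for i in range(3)]
    mx=np.maximum(np.maximum(b,g),r)
    return dict(red=((r>2.5*g)&(r>2.5*b)&(r>60)).astype(np.uint8),green=((g>1.3*r)&(g>1.15*b)&(g>18)).astype(np.uint8),
      black=(mx<38).astype(np.uint8), white=((b>0.6*r)&(mx>110)).astype(np.uint8),
      copper=((r>1.25*g)&(r<2.2*g)&(b>0.3*r)&(r>80)).astype(np.uint8))
E
python3 - <<'E'
from h import *
t=grab('top');s=grab('side')
M=masks(t['img']);S=masks(s['img'])
for n,w,z,sw in (('red',(130,140,160,172),.066,(235,165,265,200)),('green',(84,232,108,254),.066,(165,170,200,205))):
    px,c,a=blob(t,M[n],w);print(n,c,a,axis(plane(t,px,z)),np.array(cv2.boundingRect(px.astype(np.int32))))
px,c,a=blob(t,M['red'],(360,215,435,290));print('nest',a)
hull=cv2.convexHull(plane(t,px,.022).astype(np.float32)*1000);print(cv2.minAreaRect(hull))
px,c,a=blob(t,M['white'],(250,183,300,233))
xy=plane(t,px,.05);h=cv2.convexHull(xy.astype(np.float32)*1000);print('rim',a,cv2.minEnclosingCircle(h),cv2.fitEllipse(h))
px,c,a=blob(t,M['copper'],(262,194,289,221));print('cop',a,c,plane(t,[c],.039))
for nm,z,w in(('paper',.024,(172,230,205,302)),):
    px,c,a=blob(t,M['black'],w);print(nm,a,axis(plane(t,px,z)))
# z0 slot/dot pixel
def z(u,v,c): return [u/4+c[0]-33-.375,v/4+c[1]-33-.375]
pp=[z(688-528,90,(275,207)),z(628-528,182,(275,207)),z(613-528,98,(275,207)),z(709-528,162,(275,207))]
q=plane(t,pp,.05);print(q)
for i in(0,2):
    d=q[i]-q[i+1];print(np.degrees(np.arctan2(d[1],d[0])),q[i:i+2].mean(0))
print('dish',plane(t,[[279,143]],.02),'block',plane(t,[[375,160]],.055))
px,c,a=blob(s,S['white'],(258,215,302,250));xy=plane(s,px,.05);h=cv2.convexHull(xy.astype(np.float32)*1000);print('rim side',a,cv2.minEnclosingCircle(h),cv2.fitEllipse(h))
px,c,a=blob(s,S['red'],(290,285,355,335));print(a)
E
```

```text
red [146.67741935 159.87903226] 124 (array([0.65379148, 0.19896809]), np.float64(39.06803765091968), array([2.70047847e-05, 5.63754023e-05])) [140 153  15  15]
green [ 96.67955801 243.94475138] 181 (array([0.49056837, 0.28384833]), np.float64(50.64649828667368), array([3.87392545e-05, 7.34247639e-05])) [ 88 235  18  19]
nest 522
((492.3751525878906, -297.765380859375), (87.14820861816406, 87.44601440429688), 58.402408599853516)
rim 248 ((567.5675659179688, -58.64168930053711), 31.17683982849121) ((565.41796875, -61.788272857666016), (34.378475189208984, 60.52317810058594), 56.28303527832031)
cop 168 [275.14880952 207.        ] [[ 0.57348006 -0.0505632 ]]
paper 854 (array([0.45298486, 0.11421904]), np.float64(174.91777539816832), array([6.58901924e-05, 1.09973186e-03]))
[[ 0.59375209 -0.06214182]
 [ 0.54802872 -0.03410074]
 [ 0.58872908 -0.02580641]
 [ 0.5588494  -0.07306301]]
-31.51982584967206 [ 0.5708904  -0.04812128]
57.695411639007524 [ 0.57378924 -0.04943471]
dish [[ 0.70766785 -0.05637113]] block [[ 0.67095108 -0.24542295]]
rim side 447 ((595.8389282226562, -49.92743682861328), 55.20699691772461) ((595.3433227539062, -52.69039535522461), (92.1529769897461, 106.57160186767578), 108.19686889648438)
558
```

```bash
cat >> h.py <<'E'
def cur():
    s=sensors.state();q=s['tool_rot'];return np.array(s['tool_pos']),R.from_quat([q[1],q[2],q[3],q[0]]),s
def jaw():
    p,r,s=cur();m=r.as_matrix();return np.degrees(np.arctan2(m[1,1],m[0,1]))
def goal(xyz,yaw):
    """yaw = direction of tool y in world, deg; tool x straight down"""
    p,r,s=cur();y=np.radians(yaw);Y=np.array([np.cos(y),np.sin(y),0]);X=np.array([0,0,-1.]);G=R.from_matrix(np.c_[X,Y,np.cross(X,Y)])
    d=r.inv().apply(np.array(xyz)-p)/.025;a=np.degrees((r.inv()*G).as_rotvec())/5
    print('tcp',p.round(4),'jaw %.2f'%jaw(),'down',r.as_matrix()[:,0].round(4),'j6 %.2f'%s['joint_pos'][5],'t %.2f'%s['time'],'w %.3f'%s['gripper_width'],'F',np.round(s['contact_force'],2),'M',np.round(s['ft_torque'],3))
    print('shift',d.round(3),'turn',a.round(3))
E
python3 - <<'E'
from h import *
for y in (129,-51): goal((.654,.199,.2),y)
t=grab('top');img=t['img'];M=masks(img)
# rim: white pixels, all, enclosing circle
m=M['white'];m2=np.zeros_like(m);m2[183:233,250:300]=m[183:233,250:300]
ys,xs=np.where(m2);xy=plane(t,np.c_[xs,ys],.05)*1000
h=cv2.convexHull(xy.astype(np.float32))[:,0];print(len(xs),cv2.minEnclosingCircle(h),cv2.fitEllipse(h))
# slot: dark gap pixels at radius 20-27
c=np.array(cv2.fitEllipse(h)[0])
# red: white top
m3=np.zeros_like(m);m3[138:185,125:172]=(img[138:185,125:172].max(2)>125)
for n,(u,v) in dict(red=(148,160),green=(98,243)).items():
    crop=cv2.resize(img[v-25:v+25,u-25:u+25],(600,600),interpolation=cv2.INTER_CUBIC)
    crop=np.clip(crop*(1.6 if n=='red' else 2.2),0,255).astype(np.uint8);cv2.imwrite(f'pics/c_{n}.png',crop)
E
```

```text
tcp [0.1748 0.5996 0.2305] jaw 73.74 down [-6.0e-04 -1.2e-03 -1.0e+00] j6 -0.12 t 0.20 w 1.002 F [-0.71 -0.08 -0.22] M [-0.003  0.004  0.015]
shift [  1.229 -10.015  22.887] turn [-1.1052e+01 -9.0000e-03  1.3000e-02]
tcp [0.1748 0.5996 0.2305] jaw 73.74 down [-6.0e-04 -1.2e-03 -1.0e+00] j6 -0.12 t 0.20 w 1.002 F [-0.71 -0.08 -0.22] M [-0.003  0.004  0.015]
shift [  1.229 -10.015  22.887] turn [2.4948e+01 1.5000e-02 1.1000e-02]
490 ((573.3867797851562, -49.28050994873047), 33.27924346923828) ((573.5491333007812, -49.219112396240234), (65.29814910888672, 65.96410369873047), 76.80801391601562)
```

View pics/c_red.png

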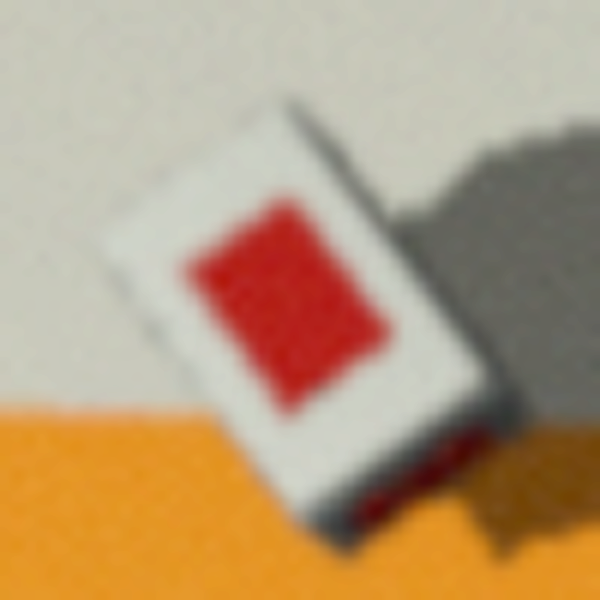

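View pics/c_green.png

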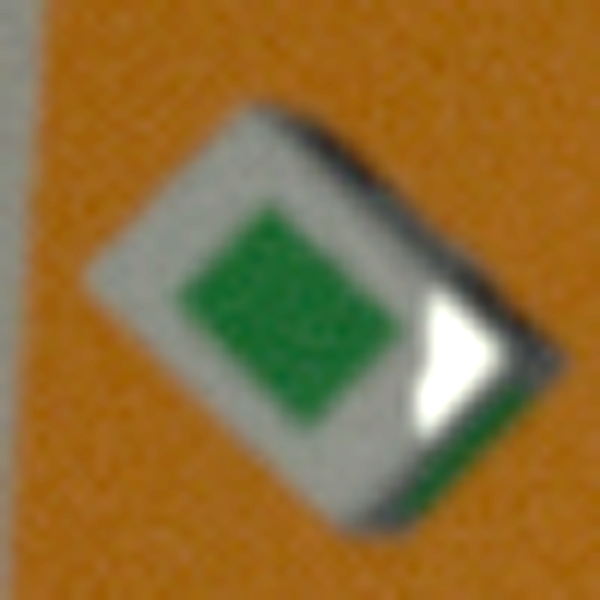

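The crops show the red top face with corners at (280,95),(103,250),(303,518),(487,383), and the green one at (258,105),(88,272),(350,528),(520,360). Both tags sit centred.

```bash
python3 - <<'E'
from h import *
t=grab('top')
for n,(u,v),C in (('red',(148,160),[(280,95),(103,250),(303,518),(487,383)]),('green',(98,243),[(258,105),(88,272),(350,528),(520,360)])):
    p=plane(t,np.array(C)/12+[u-25-.46,v-25-.46],.066);print(n,p.mean(0))
    for a,b in((0,1),(1,2),(2,3),(3,0)):
        d=p[b]-p[a];print(np.linalg.norm(d).round(4),np.degrees(np.arctan2(d[1],d[0]))%180)
    # tag minarearect
    M=masks(t['img'])
    px,c,a=blob(t,M[n],(130,140,160,172) if n=='red' else (84,232,108,254))
    print(cv2.minAreaRect((plane(t,px,.066)*1000).astype(np.float32)))
    print(cv2.moments(px.astype(np.float32))['m00'], c)
E
```

```text
red [0.6526983  0.19837865]
0.0375 134.45444607639428
0.0548 39.076612266470335
0.036 129.0142042516121
0.0584 37.83668559733926
((653.6375732421875, 199.10235595703125), (25.631515502929688, 17.851577758789062), 39.015228271484375)
4.5 [146.7016129  159.99193548]
green [0.49078793 0.28168098]
0.0368 137.07511619921263
0.0583 48.61901339676851
0.0367 137.01122383205586
0.0583 48.51761915475307
((491.38079833984375, 284.2242431640625), (29.814828872680664, 20.920671463012695), 47.94220733642578)
2.5 [ 96.66666667 243.8852459 ]
```

drive_tool:
  series:
    - {"x":0.4,"y":-3.3,"z":7.6,"ax":-3.6}
    - {"x":0.4,"y":-3.3,"z":7.6,"ax":-3.6}
    - {"x":0.4,"y":-3.3,"z":7.6,"ax":-3.6}
    - {"x":0.4,"y":-3.3,"z":7.6,"ax":-3.6}
    - {"x":0.4,"y":-3.3,"z":7.6,"ax":-3.6}
  hand: 1

```text
schema error: expected keys x, y, z, ax, ay, az
```

```bash
python3 -c "
from h import *
goal((.6535,.1988,.2),128.7)"
```

```text
tcp [0.1749 0.5998 0.2308] jaw 73.74 down [-3.e-04 -7.e-04 -1.e+00] j6 -0.12 t 0.30 w 1.001 F [-1.25 -0.68  0.55] M [-0.047  0.037  0.013]
shift [  1.239 -10.036  22.869] turn [-1.0993e+01 -5.0000e-03  8.0000e-03]
```

drive_tool:
  series:
    - {"x":0.4,"y":-3.3,"z":7.6,"ax":-3.6,"ay":0,"az":0}
    - {"x":0.4,"y":-3.3,"z":7.6,"ax":-3.6,"ay":0,"az":0}
    - {"x":0.4,"y":-3.3,"z":7.6,"ax":-3.6,"ay":0,"az":0}
    - {"x":0.4,"y":-3.3,"z":7.6,"ax":-3.6,"ay":0,"az":0}
    - {"x":0.4,"y":-3.3,"z":7.6,"ax":-3.6,"ay":0,"az":0}
  hand: 1

```text
time: 0.72
tool_pos: [0.3332, 0.4681, 0.2214]
tool_rot: [0.707, -0.011, 0.707, 0.011]
contact_force: [0.0, 1.3, 0.9]
gripper_width: 0.998
```

```bash
python3 -c "
from h import *
goal((.6535,.1988,.2),128.7)"
```

```text
tcp [0.3332 0.4681 0.2214] jaw 91.79 down [ 3.e-04  3.e-04 -1.e+00] j6 -0.78 t 0.72 w 0.998 F [0.01 1.28 0.9 ] M [0.019 0.039 0.029]
shift [  0.859 -11.165  12.47 ] turn [-7.382e+00  4.000e-03 -2.000e-03]
```

drive_tool:
  series:
    - {"x":0.5,"y":-5.6,"z":6.2,"ax":-4,"ay":0,"az":0}
    - {"x":0.5,"y":-5.6,"z":6.2,"ax":-4,"ay":0,"az":0}
    - {"x":0.5,"y":-5.6,"z":6.2,"ax":-4,"ay":0,"az":0}
    - {"x":0.5,"y":-5.6,"z":6.2,"ax":-4,"ay":0,"az":0}
    - {"x":0.5,"y":-5.6,"z":6.2,"ax":-4,"ay":0,"az":0}

```text
time: 1.13
tool_pos: [0.4864, 0.3379, 0.2095]
tool_rot: [0.695, -0.133, 0.694, 0.134]
contact_force: [1.4, 0.8, 0.0]
gripper_width: 1.005
```

```bash
python3 -c "
from h import *
goal((.6535,.1988,.16),128.7)"
```

```text
tcp [0.4864 0.3379 0.2095] jaw 111.76 down [ 4.e-04  3.e-04 -1.e+00] j6 -1.47 t 1.13 w 1.005 F [1.35 0.77 0.01] M [ 0.015 -0.007 -0.01 ]
shift [ 1.98  -7.645  4.145] turn [-3.388e+00  5.000e-03 -1.000e-03]
```

drive_tool:
  series:
    - {"x":2,"y":-7.65,"z":4.15,"ax":-3.4,"ay":0,"az":0}
    - {"x":2,"y":-7.65,"z":4.15,"ax":-3.4,"ay":0,"az":0}
    - {"x":2,"y":-7.65,"z":4.15,"ax":-3.4,"ay":0,"az":0}
    - {"x":2,"y":-7.65,"z":4.15,"ax":-3.4,"ay":0,"az":0}
    - {"x":2,"y":-7.65,"z":4.15,"ax":-3.4,"ay":0,"az":0}

```text
time: 1.55
tool_pos: [0.6416, 0.2086, 0.1626]
tool_rot: [0.667, -0.234, 0.667, 0.234]
contact_force: [0.5, -0.4, 0.4]
gripper_width: 1.002
```

```bash
python3 -c "
from h import *
goal((.6535,.1988,.026),128.7)"
```

```text
tcp [0.6416 0.2086 0.1626] jaw 128.73 down [ 1.e-04  1.e-04 -1.e+00] j6 -2.04 t 1.55 w 1.002 F [ 0.48 -0.4   0.41] M [0.016 0.014 0.028]
shift [ 5.463 -0.604  0.124] turn [ 0.006  0.002 -0.   ]
```

drive_tool:
  series:
    - {"x":0,"y":0,"z":0,"ax":0,"ay":0,"az":0}
    - {"x":0,"y":0,"z":0,"ax":0,"ay":0,"az":0}

```text
time: 1.72
tool_pos: [0.641, 0.2083, 0.1614]
tool_rot: [0.667, -0.233, 0.668, 0.234]
contact_force: [-0.6, 0.2, -0.1]
gripper_width: 1.0
```

```bash
python3 -c "
from h import *
goal((.6535,.1988,.026),128.7)
f=grab('side','s1')"
```

```text
tcp [0.641  0.2083 0.1614] jaw 128.55 down [-2.5e-03 -4.0e-04 -1.0e+00] j6 -2.04 t 1.72 w 1.000 F [-0.56  0.19 -0.11] M [-0.029  0.03  -0.009]
shift [ 5.416 -0.614  0.167] turn [-0.031 -0.025 -0.015]
```

View pics/s1.png

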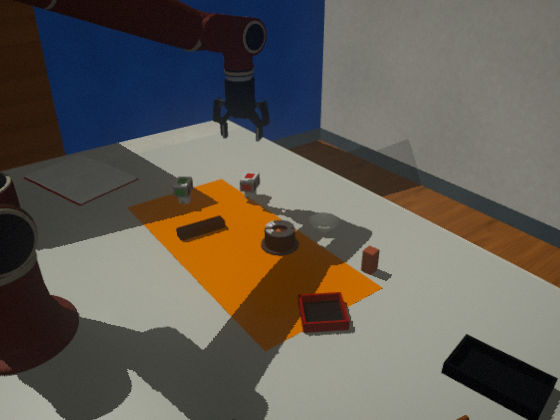

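The open gripper is at about (240,130), above the red module at (250,183). Descending now.

drive_tool:
  series:
    - {"x":1.4,"y":-0.6,"z":0.15,"ax":0,"ay":0,"az":0}
    - {"x":2.6,"y":-0.6,"z":0.15,"ax":0,"ay":0,"az":0}
    - {"x":4.0,"y":-0.6,"z":0.15,"ax":0,"ay":0,"az":0}
    - {"x":4.0,"y":-0.6,"z":0.15,"ax":0,"ay":0,"az":0}
    - {"x":4.0,"y":-0.6,"z":0.15,"ax":0,"ay":0,"az":0}

```text
time: 2.18
tool_pos: [0.65, 0.2018, 0.0612]
tool_rot: [0.665, -0.235, 0.669, 0.235]
contact_force: [-0.6, -0.4, 0.2]
gripper_width: 0.999
```

```bash
python3 -c "
from h import *
goal((.6535,.1988,.026),128.7)"
```

```text
tcp [0.65   0.2018 0.0612] jaw 128.84 down [-5.e-03 -8.e-04 -1.e+00] j6 -2.06 t 2.18 w 0.999 F [-0.62 -0.37  0.18] M [ 0.017 -0.038 -0.076]
shift [ 1.406 -0.183  0.041] turn [ 0.028 -0.05  -0.029]
```

drive_tool:
  series:
    - {"x":1.0,"y":-0.18,"z":0.05,"ax":0,"ay":-0.05,"az":-0.03}
    - {"x":1.4,"y":-0.18,"z":0.05,"ax":0,"ay":-0.05,"az":-0.03}
    - {"x":1.4,"y":-0.18,"z":0.05,"ax":0,"ay":-0.05,"az":-0.03}
    - {"x":1.4,"y":-0.18,"z":0.05,"ax":0,"ay":-0.05,"az":-0.03}

```text
time: 2.52
tool_pos: [0.6566, 0.1987, 0.0294]
tool_rot: [0.669, -0.235, 0.665, 0.234]
contact_force: [0.6, -0.1, 0.8]
gripper_width: 1.0
```

```bash
python3 -c "
from h import *
goal((.6535,.1988,.026),128.7)"
```

```text
tcp [0.6566 0.1987 0.0294] jaw 128.77 down [ 0.0058  0.001  -1.    ] j6 -2.06 t 2.52 w 1.000 F [ 0.58 -0.13  0.78] M [-0.07   0.006 -0.003]
shift [ 0.137  0.08  -0.095] turn [0.014 0.059 0.033]
```

drive_tool:
  series:
    - {"x":0.1,"y":0.08,"z":-0.1,"ax":0,"ay":0.05,"az":0.03}
    - {"x":0.1,"y":0.08,"z":-0.1,"ax":0,"ay":0.05,"az":0.03}
    - {"x":0.1,"y":0.08,"z":-0.1,"ax":0,"ay":0.05,"az":0.03}

```text
time: 2.77
tool_pos: [0.6537, 0.1984, 0.0267]
tool_rot: [0.668, -0.235, 0.667, 0.235]
contact_force: [-0.3, 0.7, 0.2]
gripper_width: 1.0
```

```bash
python3 -c "
from h import *
goal((.6535,.1988,.026),128.7)"
```

```text
tcp [0.6537 0.1984 0.0267] jaw 128.75 down [ 1.5e-03  3.0e-04 -1.0e+00] j6 -2.06 t 2.77 w 1.000 F [-0.35  0.72  0.2 ] M [ 0.021  0.028 -0.004]
shift [0.029 0.017 0.005] turn [0.01  0.015 0.008]
```

Good. Close the fingers.

drive_tool:
  series:
    - {"x":0,"y":0,"z":0,"ax":0,"ay":0,"az":0}
    - {"x":0,"y":0,"z":0,"ax":0,"ay":0,"az":0}
    - {"x":0,"y":0,"z":0,"ax":0,"ay":0,"az":0}
    - {"x":0,"y":0,"z":0,"ax":0,"ay":0,"az":0}
    - {"x":0,"y":0,"z":0,"ax":0,"ay":0,"az":0}
  hand: 0

```text
time: 3.18
tool_pos: [0.6535, 0.1982, 0.0258]
tool_rot: [0.667, -0.235, 0.667, 0.234]
contact_force: [-0.1, -1.2, 4.4]
gripper_width: 0.46
```

drive_tool:
  series:
    - {"x":0,"y":0,"z":0,"ax":0,"ay":0,"az":0}
    - {"x":0,"y":0,"z":0,"ax":0,"ay":0,"az":0}
    - {"x":0,"y":0,"z":0,"ax":0,"ay":0,"az":0}
    - {"x":-1,"y":0,"z":0,"ax":0,"ay":0,"az":0}
    - {"x":-2,"y":0,"z":0,"ax":0,"ay":0,"az":0}

```text
time: 3.6
tool_pos: [0.6506, 0.1976, 0.0725]
tool_rot: [0.665, -0.234, 0.67, 0.235]
contact_force: [-0.1, 0.3, -0.3]
gripper_width: 0.456
```

```bash
python3 -c "
from h import *
goal((.492,-.298,.12),100)
f=grab('side','s2')"
```

```text
tcp [0.6506 0.1976 0.0725] jaw 128.74 down [-0.0069 -0.0013 -1.    ] j6 -2.06 t 3.60 w 0.456 F [-0.1   0.29 -0.34] M [ 0.054 -0.044 -0.006]
shift [ -1.829 -11.488 -17.367] turn [ 5.748 -0.079 -0.019]
```

View pics/s2.png

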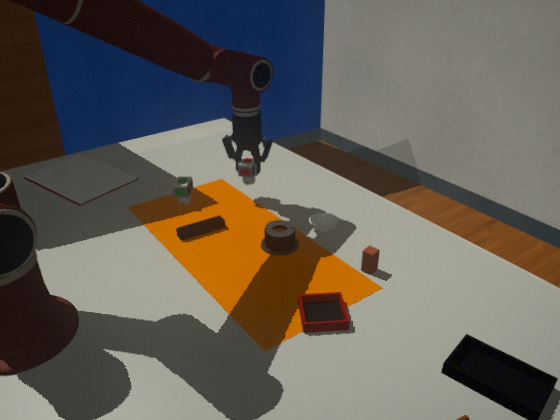

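Red module is held, its tag at (245,165) between the fingers. Carrying it to the nest.

```bash
python3 -c "
from h import *
goal((.492,-.298,.14),58.4)"
```

```text
tcp [0.6553 0.1986 0.0808] jaw 128.75 down [ 0.0051  0.001  -1.    ] j6 -2.06 t 3.65 w 0.463 F [4.4  1.74 3.24] M [ 0.047 -0.173  0.029]
shift [ -2.423 -11.412 -17.516] turn [ 1.4069e+01  6.4000e-02 -8.0000e-03]
```

drive_tool:
  series:
    - {"x":-0.8,"y":-0.3,"z":-0.5,"ax":0.4,"ay":0,"az":0}
    - {"x":-1.6,"y":-0.9,"z":-1.4,"ax":1.2,"ay":0,"az":0}
    - {"x":-2.2,"y":-1.6,"z":-2.5,"ax":2,"ay":0,"az":0}
    - {"x":-2.4,"y":-2.3,"z":-3.6,"ax":2.8,"ay":0,"az":0}
    - {"x":-2.4,"y":-3.0,"z":-4.7,"ax":3.6,"ay":0,"az":0}

```text
time: 4.07
tool_pos: [0.6091, 0.0651, 0.1375]
tool_rot: [0.697, -0.127, 0.694, 0.126]
contact_force: [0.4, -0.5, -0.9]
gripper_width: 0.461
```

```bash
python3 -c "
from h import *
goal((.492,-.298,.14),58.4)"
```

```text
tcp [0.6091 0.0651 0.1375] jaw 110.59 down [ 3.6e-03 -1.0e-04 -1.0e+00] j6 -1.95 t 4.07 w 0.461 F [ 0.44 -0.49 -0.86] M [-0.062 -0.002 -0.001]
shift [ -0.115 -11.95   -9.49 ] turn [ 1.0438e+01  4.3000e-02 -2.0000e-03]
```

drive_tool:
  series:
    - {"x":0,"y":-1.0,"z":-0.8,"ax":0.9,"ay":0,"az":0}
    - {"x":0,"y":-2.0,"z":-1.6,"ax":1.8,"ay":0,"az":0}
    - {"x":0,"y":-3.0,"z":-2.4,"ax":2.7,"ay":0,"az":0}
    - {"x":0,"y":-4.0,"z":-3.2,"ax":3.6,"ay":0,"az":0}
    - {"x":0,"y":-5.0,"z":-4,"ax":4.5,"ay":0,"az":0}

```text
time: 4.48
tool_pos: [0.5582, -0.0874, 0.1348]
tool_rot: [0.707, 0.012, 0.707, -0.012]
contact_force: [0.1, 0.7, -1.2]
gripper_width: 0.462
```

```bash
python3 -c "
from h import *
goal((.492,-.298,.14),58.4)"
```

```text
tcp [ 0.5582 -0.0874  0.1348] jaw 88.03 down [-7.e-04  2.e-04 -1.e+00] j6 -1.82 t 4.48 w 0.462 F [ 0.1   0.66 -1.16] M [-0.033 -0.004  0.02 ]
shift [-0.207 -8.511 -2.355] turn [ 5.925 -0.008 -0.   ]
```

drive_tool:
  series:
    - {"x":0,"y":-1.2,"z":-0.4,"ax":0.9,"ay":0,"az":0}
    - {"x":-0.1,"y":-2.4,"z":-0.8,"ax":1.8,"ay":0,"az":0}
    - {"x":-0.2,"y":-3.6,"z":-1.2,"ax":2.7,"ay":0,"az":0}
    - {"x":-0.2,"y":-4.8,"z":-1.5,"ax":3.6,"ay":0,"az":0}
    - {"x":-0.2,"y":-5.8,"z":-1.7,"ax":4.5,"ay":0,"az":0}

```text
time: 4.9
tool_pos: [0.5111, -0.2315, 0.1401]
tool_rot: [0.691, 0.15, 0.691, -0.15]
contact_force: [-0.7, 0.5, -1.5]
gripper_width: 0.459
```

```bash
python3 -c "
from h import *
goal((.492,-.298,.14),58.4)"
```

```text
tcp [ 0.5111 -0.2315  0.1401] jaw 65.47 down [-4.e-04 -2.e-04 -1.e+00] j6 -1.70 t 4.90 w 0.459 F [-0.72  0.54 -1.55] M [-0.04  -0.036  0.027]
shift [ 0.006 -2.737  0.407] turn [ 1.414 -0.003  0.004]
```

drive_tool:
  series:
    - {"x":0,"y":-1.2,"z":0.2,"ax":0.7,"ay":0,"az":0}
    - {"x":0,"y":-2.2,"z":0.4,"ax":1.4,"ay":0,"az":0}
    - {"x":0,"y":-2.7,"z":0.4,"ax":1.4,"ay":0,"az":0}
    - {"x":0,"y":-2.7,"z":0.4,"ax":1.4,"ay":0,"az":0}
    - {"x":0,"y":-2.7,"z":0.4,"ax":1.4,"ay":0,"az":0}

```text
time: 5.32
tool_pos: [0.4933, -0.2952, 0.1399]
tool_rot: [0.681, 0.191, 0.681, -0.19]
contact_force: [-0.0, 1.0, -2.2]
gripper_width: 0.463
```

```bash
python3 -c "
from h import *
goal((.492,-.298,.032),58.4)
f=grab('side','s3');f=grab('top','t3')
a=cv2.imread('pics/s3.png')[190:350,230:430];b=cv2.imread('pics/t3.png')[180:340,320:480]
cv2.imwrite('pics/z3.png',np.hstack([cv2.resize(a,(400,320)),cv2.resize(b,(320,320))]))"
```

```text
tcp [ 0.4933 -0.2952  0.1399] jaw 58.73 down [-6.0e-04  1.3e-03 -1.0e+00] j6 -1.69 t 5.32 w 0.463 F [-0.04  1.   -2.16] M [ 0.028 -0.019 -0.045]
shift [ 4.316 -0.125  0.018] turn [ 0.066 -0.013 -0.009]
```

View pics/z3.png

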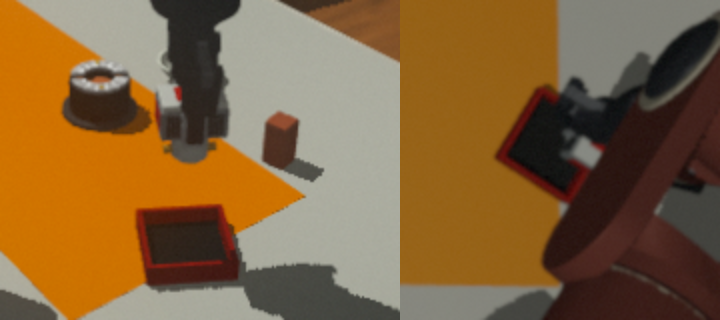

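The module hangs upright, its cap at (190,150) in the zoom, over the nest at (185,245). Lowering it.

drive_tool:
  series:
    - {"x":0.7,"y":-0.12,"z":0,"ax":0,"ay":0,"az":0}
    - {"x":1.5,"y":-0.12,"z":0,"ax":0,"ay":0,"az":0}
    - {"x":2.3,"y":-0.12,"z":0,"ax":0,"ay":0,"az":0}
    - {"x":3.1,"y":-0.12,"z":0,"ax":0,"ay":0,"az":0}
    - {"x":3.6,"y":-0.12,"z":0,"ax":0,"ay":0,"az":0}

```text
time: 5.83
tool_pos: [0.4916, -0.2959, 0.0481]
tool_rot: [0.68, 0.19, 0.682, -0.189]
contact_force: [0.6, 0.5, -1.2]
gripper_width: 0.463
```

drive_tool:
  series:
    - {"x":0.2,"y":0,"z":0,"ax":0,"ay":0,"az":0}
    - {"x":0.4,"y":0,"z":0,"ax":0,"ay":0,"az":0}
    - {"x":0.55,"y":0,"z":0,"ax":0,"ay":0,"az":0}
    - {"x":0.55,"y":0,"z":0,"ax":0,"ay":0,"az":0}
    - {"x":0.55,"y":0,"z":0,"ax":0,"ay":0,"az":0}

```text
time: 6.25
tool_pos: [0.4927, -0.2984, 0.0376]
tool_rot: [0.681, 0.19, 0.681, -0.191]
contact_force: [0.3, -0.0, -1.3]
gripper_width: 0.455
```

```bash
python3 -c "
from h import *
goal((.492,-.298,.031),58.4)
f=grab('side','s4')
a=cv2.imread('pics/s4.png')[250:350,260:400]
cv2.imwrite('pics/z4.png',cv2.resize(a,(560,400)))"
```

```text
tcp [ 0.4927 -0.2984  0.0376] jaw 58.75 down [ 1.1e-03 -8.0e-04 -1.0e+00] j6 -1.70 t 6.25 w 0.455 F [ 0.33 -0.   -1.29] M [ 0.001 -0.079 -0.02 ]
shift [ 0.265 -0.002 -0.033] turn [0.07  0.016 0.002]
```

View pics/z4.png

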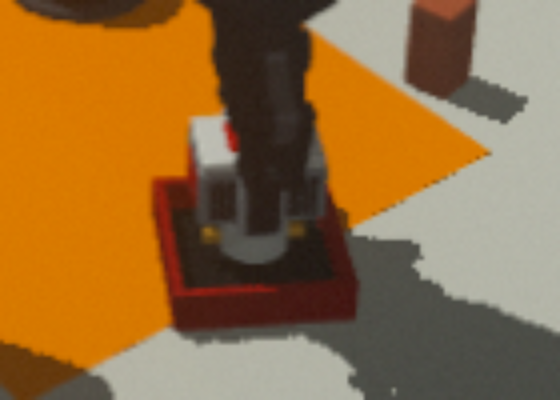

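The cap is inside the nest at zoom (255,245). I'll lower the last 6 mm until it touches.

drive_tool:
  series:
    - {"x":0.1,"y":0,"z":0,"ax":0,"ay":0,"az":0}
    - {"x":0.2,"y":0,"z":0,"ax":0,"ay":0,"az":0}
    - {"x":0.27,"y":0,"z":0,"ax":0,"ay":0,"az":0}
    - {"x":0.27,"y":0,"z":0,"ax":0,"ay":0,"az":0}
    - {"x":0.27,"y":0,"z":0,"ax":0,"ay":0,"az":0}

```text
time: 6.72
tool_pos: [0.4924, -0.2984, 0.0308]
tool_rot: [0.681, 0.19, 0.681, -0.191]
contact_force: [-2.5, 0.5, 4.1]
gripper_width: 0.462
```

drive_tool:
  series:
    - {"x":0,"y":0,"z":0,"ax":0,"ay":0,"az":0}
    - {"x":0,"y":0,"z":0,"ax":0,"ay":0,"az":0}
    - {"x":0,"y":0,"z":0,"ax":0,"ay":0,"az":0}
    - {"x":0,"y":0,"z":0,"ax":0,"ay":0,"az":0}
    - {"x":0,"y":0,"z":0,"ax":0,"ay":0,"az":0}
  hand: 1

```text
time: 7.13
tool_pos: [0.4921, -0.298, 0.0298]
tool_rot: [0.681, 0.191, 0.681, -0.19]
contact_force: [-0.1, 0.6, -0.6]
gripper_width: 1.004
```

drive_tool:
  series:
    - {"x":-0.6,"y":0,"z":0,"ax":0,"ay":0,"az":0}
    - {"x":-1.6,"y":0,"z":0,"ax":0,"ay":0,"az":0}
    - {"x":-3,"y":0,"z":0,"ax":0,"ay":0,"az":0}
    - {"x":-4.4,"y":0,"z":0,"ax":0,"ay":0,"az":0}
    - {"x":-5.2,"y":0,"z":0,"ax":0,"ay":0,"az":0}

```text
time: 7.55
tool_pos: [0.4935, -0.2991, 0.1644]
tool_rot: [0.683, 0.19, 0.679, -0.191]
contact_force: [1.1, -0.2, 0.8]
gripper_width: 1.004
```

```bash
python3 -c "
from h import *
goal((.4907,.283,.16),138.5)
f=grab('side','s5')
a=cv2.imread('pics/s5.png')[250:350,260:400]
cv2.imwrite('pics/z5.png',cv2.resize(a,(560,400)))"
```

```text
tcp [ 0.4935 -0.2991  0.1644] jaw 58.74 down [ 0.0042 -0.0033 -1.    ] j6 -1.70 t 7.55 w 1.004 F [ 1.09 -0.16  0.77] M [-0.006 -0.    -0.033]
shift [  0.098  19.845 -12.176] turn [-15.952   0.045   0.049]
```

View pics/z5.png

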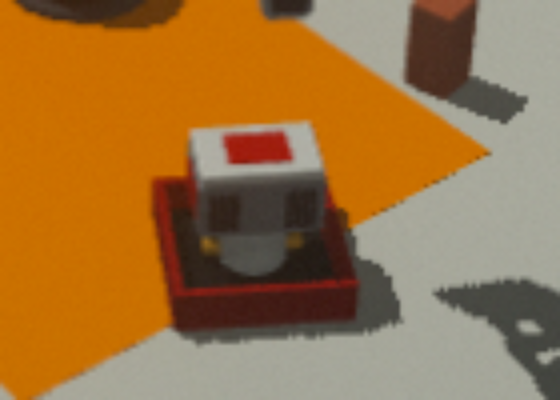

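The red module stands in the nest and is released, its tag at zoom (258,148). Now the green one.

drive_tool:
  series:
    - {"x":0,"y":0.9,"z":-0.5,"ax":-1,"ay":0,"az":0}
    - {"x":0,"y":2.2,"z":-1.3,"ax":-2,"ay":0,"az":0}
    - {"x":0,"y":3.5,"z":-2.1,"ax":-3.2,"ay":0,"az":0}
    - {"x":0,"y":4.8,"z":-2.9,"ax":-4.4,"ay":0,"az":0}
    - {"x":0,"y":6.1,"z":-3.7,"ax":-5.6,"ay":0,"az":0}

```text
time: 8.02
tool_pos: [0.4917, -0.1181, 0.1596]
tool_rot: [0.707, 0.019, 0.707, -0.019]
contact_force: [0.4, 0.7, 0.2]
gripper_width: 0.999
```

```bash
python3 -c "
from h import *
goal((.4907,.283,.16),138.5)"
```

```text
tcp [ 0.4917 -0.1181  0.1596] jaw 86.99 down [-1.e-04  2.e-04 -1.e+00] j6 -1.90 t 8.02 w 0.999 F [0.42 0.71 0.21] M [-0.007  0.002 -0.025]
shift [-1.2000e-02  1.6021e+01 -8.8400e-01] turn [-1.0302e+01 -0.0000e+00 -2.0000e-03]
```

drive_tool:
  series:
    - {"x":0,"y":1.5,"z":-0.1,"ax":-1,"ay":0,"az":0}
    - {"x":0,"y":3,"z":-0.2,"ax":-2,"ay":0,"az":0}
    - {"x":0,"y":4.5,"z":-0.3,"ax":-3,"ay":0,"az":0}
    - {"x":0,"y":6,"z":-0.4,"ax":-4,"ay":0,"az":0}
    - {"x":0,"y":7.5,"z":-0.5,"ax":-5,"ay":0,"az":0}

```text
time: 8.43
tool_pos: [0.4899, 0.07, 0.1598]
tool_rot: [0.694, -0.135, 0.694, 0.135]
contact_force: [0.4, -0.1, -0.1]
gripper_width: 1.0
```

```bash
python3 -c "
from h import *
goal((.4907,.283,.16),138.5)"
```

```text
tcp [0.4899 0.07   0.1598] jaw 111.98 down [ 3.e-04 -0.e+00 -1.e+00] j6 -1.96 t 8.43 w 1.000 F [ 0.42 -0.1  -0.14] M [-0.038 -0.01   0.003]
shift [-0.008  7.888  3.218] turn [-5.304e+00  3.000e-03  2.000e-03]
```

drive_tool:
  series:
    - {"x":0,"y":1.4,"z":0.6,"ax":-1.1,"ay":0,"az":0}
    - {"x":0,"y":2.8,"z":1.2,"ax":-2.2,"ay":0,"az":0}
    - {"x":0,"y":4.2,"z":1.8,"ax":-3.3,"ay":0,"az":0}
    - {"x":0,"y":5.6,"z":2.3,"ax":-4.3,"ay":0,"az":0}
    - {"x":0,"y":6.8,"z":2.8,"ax":-5.2,"ay":0,"az":0}

```text
time: 8.85
tool_pos: [0.4917, 0.2544, 0.1596]
tool_rot: [0.646, -0.288, 0.646, 0.288]
contact_force: [0.7, -0.1, -0.8]
gripper_width: 0.997
```

drive_tool:
  series:
    - {"x":0,"y":0,"z":0,"ax":0,"ay":0,"az":0}
    - {"x":0,"y":0,"z":0,"ax":0,"ay":0,"az":0}
    - {"x":0,"y":0,"z":0,"ax":0,"ay":0,"az":0}

```text
time: 9.1
tool_pos: [0.4922, 0.2518, 0.1595]
tool_rot: [0.646, -0.286, 0.647, 0.286]
contact_force: [0.4, -0.3, 0.7]
gripper_width: 0.998
```

```bash
python3 -c "
from h import *
goal((.4907,.283,.07),138.5)
f=grab('side','s6')
a=cv2.imread('pics/s6.png')[120:240,120:260]
cv2.imwrite('pics/z6.png',cv2.resize(a,(560,480)))"
```

```text
tcp [0.4922 0.2518 0.1595] jaw 137.73 down [-7.e-04 -7.e-04 -1.e+00] j6 -2.07 t 9.10 w 0.998 F [ 0.4  -0.26  0.71] M [-0.066 -0.033 -0.036]
shift [3.579 0.884 0.888] turn [-0.154 -0.012 -0.001]
```

View pics/z6.png

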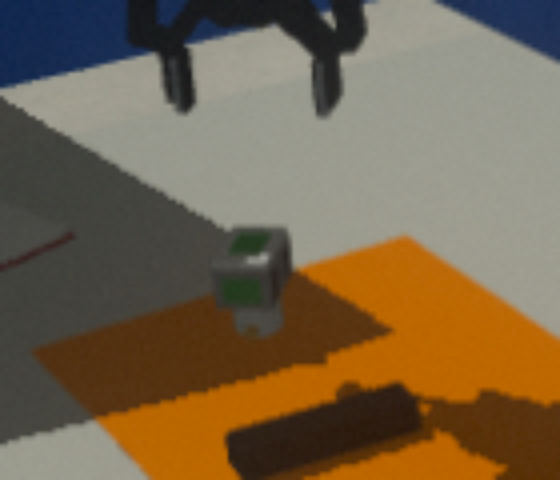

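The gripper is just behind the green module (tag at zoom (250,243)). I'll cross-check the module position using both views.

```bash
python3 - <<'E'
from h import *
s=grab('side')
a=cv2.imread('pics/side0.png')[160:215,155:215];cv2.imwrite('pics/z7.png',np.clip(cv2.resize(a,(600,550),interpolation=cv2.INTER_CUBIC)*1.8,0,255).astype(np.uint8))
im=cv2.imread('pics/side0.png');M=masks(im)
m=M['green'].copy();m[:170]=0;m[205:]=0;m[:,:165]=0;m[:,200:]=0
n,l,st,c=cv2.connectedComponentsWithStats(m);print(st,c)
m=M['red'].copy();m[:165]=0;m[205:]=0;m[:,:235]=0;m[:,268:]=0
n,l,st,c=cv2.connectedComponentsWithStats(m);print(st,c)
E
```

```text
[[     0      0    560    420 235118]
 [   178    179      9      4     31]
 [   176    190      9      6     51]] [[279.53443803 209.50752813]
 [181.90322581 180.4516129 ]
 [180.05882353 192.45098039]]
[[     0      0    560    420 235173]
 [   246    174      8      4     27]] [[279.50348467 209.50390989]
 [249.14814815 175.44444444]]
```

View pics/z7.png

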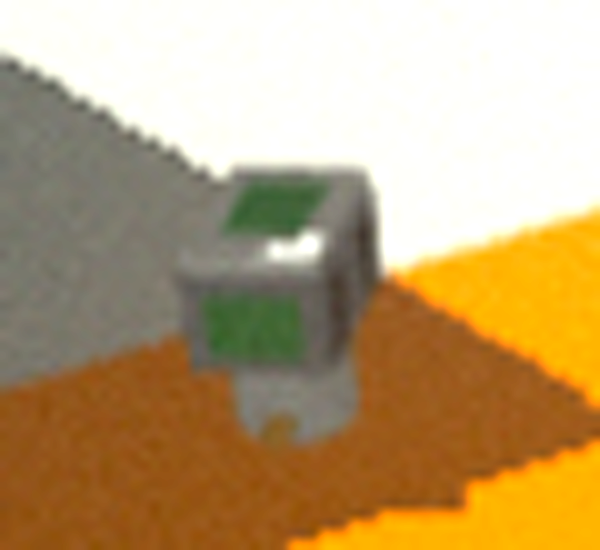

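```bash
python3 - <<'E'
from h import *
t=grab('top');s=grab('side')
p,e=tri([t,s],[[96.67,243.9],[181.95,180.4]]);print('green tag',p,e)
print(plane(s,[[181.95,180.4]],.066))
# rim centre side: from z1 zoom ellipse outer left 98 right 293, top 83 bottom ~190 ; scale 6.5
im=cv2.imread('pics/side0.png');b=im[...,0].astype(int);r=im[...,2].astype(int)
win=np.zeros(im.shape[:2],np.uint8);win[215:252,258:302]=((b>75)&(b>0.55*r))[215:252,258:302]
# exclude table: need connected to rim
n,l,st,c=cv2.connectedComponentsWithStats(win);print(st[1:],c[1:])
for k in range(1,n):
    if st[k,4]>20:
        ys,xs=np.where(l==k);xy=plane(s,np.c_[xs,ys],.05)*1000;print(k,xy.min(0),xy.max(0))
p,e=tri([t,s],[proj(t,[[.5734,-.0492,.05]])[0],[280.,233.5]]);print(p,e,proj(s,[[.5734,-.0492,.05]]))
E
```

```text
green tag [0.49171843 0.28350681 0.06532619] [np.float64(0.001189054990590897), np.float64(0.0011890549905909094)]
[[0.49207761 0.28139593]]
[[266 215  36  21 482]] [[285.62033195 224.34232365]]
1 [538.92770673 -98.98511656] [649.77588939  -1.69617696]
[ 0.57641779 -0.05045532  0.03078473] [np.float64(0.0006362134905496665), np.float64(0.0006362134905498804)] [[278.33170734 226.73490491]]
```

drive_tool:
  series:
    - {"x":1,"y":0.5,"z":0.5,"ax":-0.15,"ay":0,"az":0}
    - {"x":2,"y":0.9,"z":0.85,"ax":-0.15,"ay":0,"az":0}
    - {"x":3,"y":0.9,"z":0.87,"ax":-0.15,"ay":0,"az":0}
    - {"x":3.6,"y":0.9,"z":0.87,"ax":-0.15,"ay":0,"az":0}
    - {"x":3.6,"y":0.9,"z":0.87,"ax":-0.15,"ay":0,"az":0}

```text
time: 9.72
tool_pos: [0.4876, 0.2813, 0.0656]
tool_rot: [0.642, -0.29, 0.648, 0.29]
contact_force: [-1.0, 0.4, -0.1]
gripper_width: 0.999
```

drive_tool:
  series:
    - {"x":0,"y":0,"z":0,"ax":0,"ay":0,"az":0}
    - {"x":0,"y":0,"z":0,"ax":0,"ay":0,"az":0}
    - {"x":0,"y":0,"z":0,"ax":0,"ay":0,"az":0}

```text
time: 9.97
tool_pos: [0.4919, 0.2834, 0.0721]
tool_rot: [0.646, -0.29, 0.644, 0.29]
contact_force: [0.3, 1.0, 0.2]
gripper_width: 1.002
```

```bash
python3 -c "
from h import *
goal((.4915,.283,.026),138.5)"
```

```text
tcp [0.4919 0.2834 0.0721] jaw 138.45 down [ 0.0032  0.0013 -1.    ] j6 -2.02 t 9.97 w 1.002 F [0.3  0.95 0.23] M [-0.01   0.003  0.035]
shift [ 1.844  0.003 -0.029] turn [-0.011  0.036  0.018]
```

drive_tool:
  series:
    - {"x":0.5,"y":0,"z":0,"ax":0,"ay":0,"az":0}
    - {"x":1.0,"y":0,"z":0,"ax":0,"ay":0,"az":0}
    - {"x":1.5,"y":0,"z":0,"ax":0,"ay":0,"az":0}
    - {"x":1.77,"y":0,"z":0,"ax":0,"ay":0,"az":0}
    - {"x":1.77,"y":0,"z":0,"ax":0,"ay":0,"az":0}

```text
time: 10.38
tool_pos: [0.4882, 0.2823, 0.0224]
tool_rot: [0.643, -0.29, 0.647, 0.29]
contact_force: [-0.4, 0.3, -0.9]
gripper_width: 1.0
```

drive_tool:
  series:
    - {"x":0,"y":0,"z":0,"ax":0,"ay":0,"az":0}
    - {"x":0,"y":0,"z":0,"ax":0,"ay":0,"az":0}
    - {"x":0,"y":0,"z":0,"ax":0,"ay":0,"az":0}

```text
time: 10.63
tool_pos: [0.491, 0.2835, 0.0264]
tool_rot: [0.645, -0.29, 0.644, 0.29]
contact_force: [-0.5, 0.2, 0.0]
gripper_width: 1.001
```

```bash
python3 -c "
from h import *
goal((.4915,.283,.026),138.5)
f=grab('side','s8')
a=cv2.imread('pics/s8.png')[150:220,145:225]
cv2.imwrite('pics/z8.png',cv2.resize(a,(560,490)))"
```

```text
tcp [0.491  0.2835 0.0264] jaw 138.49 down [ 1.1e-03  5.0e-04 -1.0e+00] j6 -2.02 t 10.63 w 1.001 F [-0.53  0.22  0.  ] M [0.012 0.034 0.018]
shift [ 0.016 -0.03  -0.003] turn [-0.001  0.013  0.006]
```

View pics/z8.png

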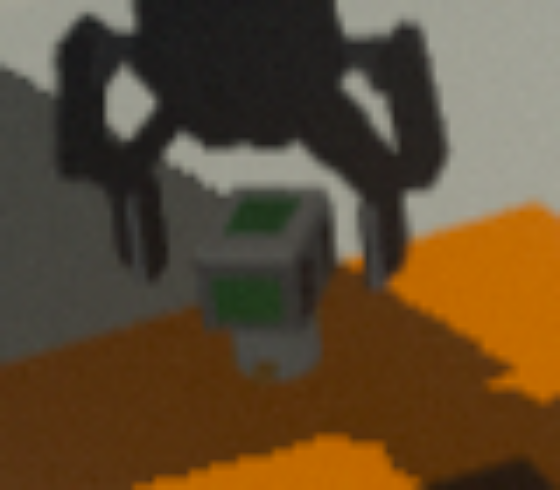

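The fingers straddle the green module at zoom (265,260). Close.

drive_tool:
  series:
    - {"x":0,"y":0,"z":0,"ax":0,"ay":0,"az":0}
    - {"x":0,"y":0,"z":0,"ax":0,"ay":0,"az":0}
    - {"x":0,"y":0,"z":0,"ax":0,"ay":0,"az":0}
    - {"x":0,"y":0,"z":0,"ax":0,"ay":0,"az":0}
    - {"x":0,"y":0,"z":0,"ax":0,"ay":0,"az":0}
  hand: 0

```text
time: 11.1
tool_pos: [0.4908, 0.2834, 0.0262]
tool_rot: [0.645, -0.29, 0.644, 0.29]
contact_force: [0.2, 0.4, 2.3]
gripper_width: 0.456
```

drive_tool:
  series:
    - {"x":0,"y":0,"z":0,"ax":0,"ay":0,"az":0}
    - {"x":0,"y":0,"z":0,"ax":0,"ay":0,"az":0}
    - {"x":0,"y":0,"z":0,"ax":0,"ay":0,"az":0}
    - {"x":0,"y":0,"z":0,"ax":0,"ay":0,"az":0}
    - {"x":0,"y":0,"z":0,"ax":0,"ay":0,"az":0}

```text
time: 11.52
tool_pos: [0.4908, 0.2834, 0.0262]
tool_rot: [0.645, -0.29, 0.644, 0.29]
contact_force: [0.4, -0.4, 3.3]
gripper_width: 0.458
```

```bash
python3 -c "
from h import *
goal((.4915,.283,.026),138.5)
f=grab('side','s9');g=grab('top','t9')
a=cv2.imread('pics/s9.png')[150:220,145:225];b=g['img'][205:275,60:140]
cv2.imwrite('pics/z9.png',np.clip(np.hstack([cv2.resize(a,(400,350)),cv2.resize(b,(400,350))])*1.7,0,255))"
```

```text
tcp [0.4908 0.2834 0.0262] jaw 138.49 down [ 7.e-04  2.e-04 -1.e+00] j6 -2.02 t 11.52 w 0.458 F [ 0.37 -0.44  3.28] M [-0.062  0.028 -0.014]
shift [ 0.006 -0.031  0.008] turn [-0.002  0.007  0.004][ WARN:0@2.991] global loadsave.cpp:1063 imwrite_ Unsupported depth image for selected encoder is fallbacked to CV_8U.
```

View pics/z9.png

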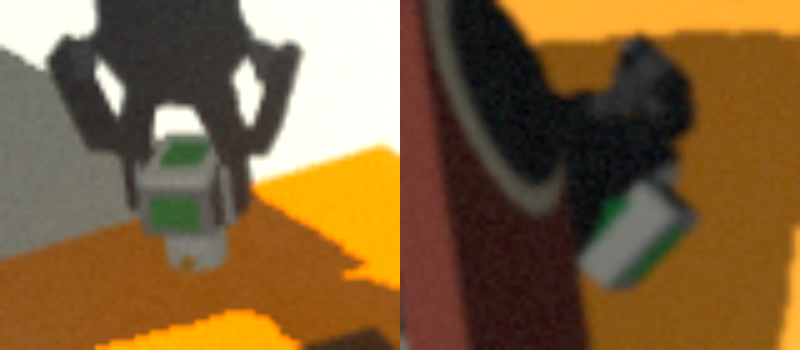

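drive_tool:
  series:
    - {"x":-0.5,"y":0,"z":0,"ax":0,"ay":0,"az":0}
    - {"x":-1.3,"y":0,"z":0,"ax":0,"ay":0,"az":0}
    - {"x":-2.3,"y":0,"z":0,"ax":0,"ay":0,"az":0}
    - {"x":-3.5,"y":0,"z":0,"ax":0,"ay":0,"az":0}
    - {"x":-4.4,"y":0,"z":0,"ax":0,"ay":0,"az":0}

```text
time: 12.03
tool_pos: [0.49, 0.2833, 0.1376]
tool_rot: [0.645, -0.29, 0.645, 0.291]
contact_force: [-0.3, 0.3, -0.6]
gripper_width: 0.461
```

```bash
python3 -c "
from h import *
goal((.5734,-.0492,.15),58.1)"
```

```text
tcp [0.49   0.2833 0.1376] jaw 138.50 down [-3.e-04  2.e-04 -1.e+00] j6 -2.02 t 12.03 w 0.461 F [-0.35  0.31 -0.56] M [ 0.053 -0.017 -0.047]
shift [ -0.501 -11.311  -7.751] turn [ 1.608e+01 -3.000e-03 -3.000e-03]
```

drive_tool:
  series:
    - {"x":-0.1,"y":-0.5,"z":-0.3,"ax":0.7,"ay":0,"az":0}
    - {"x":-0.2,"y":-1.3,"z":-0.9,"ax":1.8,"ay":0,"az":0}
    - {"x":-0.4,"y":-2.1,"z":-1.5,"ax":3,"ay":0,"az":0}
    - {"x":-0.5,"y":-2.9,"z":-2,"ax":4.2,"ay":0,"az":0}
    - {"x":-0.5,"y":-3.8,"z":-2.6,"ax":5.4,"ay":0,"az":0}

```text
time: 12.45
tool_pos: [0.5181, 0.1711, 0.1488]
tool_rot: [0.695, -0.13, 0.695, 0.131]
contact_force: [0.7, -0.6, -1.8]
gripper_width: 0.459
```

```bash
python3 -c "
from h import *
goal((.5734,-.0492,.15),58.1)"
```

```text
tcp [0.5181 0.1711 0.1488] jaw 111.25 down [-1.e-04  4.e-04 -1.e+00] j6 -1.76 t 12.45 w 0.459 F [ 0.74 -0.57 -1.79] M [-0.02  -0.007  0.008]
shift [-0.052 -9.013 -1.133] turn [ 1.063e+01 -2.000e-03 -5.000e-03]
```

drive_tool:
  series:
    - {"x":0,"y":-0.9,"z":-0.1,"ax":1.1,"ay":0,"az":0}
    - {"x":0,"y":-1.9,"z":-0.2,"ax":2.2,"ay":0,"az":0}
    - {"x":0,"y":-2.9,"z":-0.35,"ax":3.4,"ay":0,"az":0}
    - {"x":0,"y":-3.9,"z":-0.5,"ax":4.6,"ay":0,"az":0}
    - {"x":0,"y":-4.9,"z":-0.6,"ax":5.8,"ay":0,"az":0}

```text
time: 12.87
tool_pos: [0.5486, 0.0511, 0.1479]
tool_rot: [0.705, 0.048, 0.706, -0.048]
contact_force: [-0.0, 0.4, -1.9]
gripper_width: 0.46
```

```bash
python3 -c "
from h import *
goal((.5734,-.0492,.15),58.1)"
```

```text
tcp [0.5486 0.0511 0.1479] jaw 82.20 down [-1.8e-03  3.0e-04 -1.0e+00] j6 -1.48 t 12.87 w 0.460 F [-0.05  0.43 -1.92] M [-0.022 -0.031  0.036]
shift [-0.088 -3.84   1.529] turn [ 4.819e+00 -2.100e-02  4.000e-03]
```

drive_tool:
  series:
    - {"x":0,"y":-0.9,"z":0.35,"ax":1.1,"ay":0,"az":0}
    - {"x":0.2,"y":-1.8,"z":0.7,"ax":2.2,"ay":0,"az":0}
    - {"x":0.5,"y":-2.7,"z":1.05,"ax":3.3,"ay":0,"az":0}
    - {"x":0.7,"y":-3.4,"z":1.35,"ax":4.2,"ay":0,"az":0}
    - {"x":0.7,"y":-3.8,"z":1.5,"ax":4.75,"ay":0,"az":0}

```text
time: 13.28
tool_pos: [0.5729, -0.0486, 0.129]
tool_rot: [0.679, 0.192, 0.682, -0.192]
contact_force: [-0.4, -0.2, -2.0]
gripper_width: 0.464
```

drive_tool:
  series:
    - {"x":0,"y":0,"z":0,"ax":0,"ay":0,"az":0}
    - {"x":0,"y":0,"z":0,"ax":0,"ay":0,"az":0}
    - {"x":0,"y":0,"z":0,"ax":0,"ay":0,"az":0}
    - {"x":0,"y":0,"z":0,"ax":0,"ay":0,"az":0}

```text
time: 13.62
tool_pos: [0.5739, -0.0459, 0.1309]
tool_rot: [0.681, 0.19, 0.681, -0.19]
contact_force: [-0.5, 1.0, -1.6]
gripper_width: 0.458
```

```bash
python3 -c "
from h import *
goal((.5734,-.0492,.1),58.1)
f=grab('side','s10');g=grab('top','t10')
a=f['img'][180:260,240:320];b=g['img'][165:245,235:315]
cv2.imwrite('pics/z10.png',np.clip(np.hstack([cv2.resize(a,(400,400),interpolation=2),cv2.resize(b,(400,400),interpolation=2)])*1.5,0,255).astype(np.uint8))"
```

```text
tcp [ 0.5739 -0.0459  0.1309] jaw 58.84 down [-1.e-04  3.e-04 -1.e+00] j6 -1.24 t 13.62 w 0.458 F [-0.46  1.01 -1.58] M [ 0.063  0.042 -0.036]
shift [ 1.235 -0.122  0.05 ] turn [ 0.149 -0.003 -0.002]
```

View pics/z10.png

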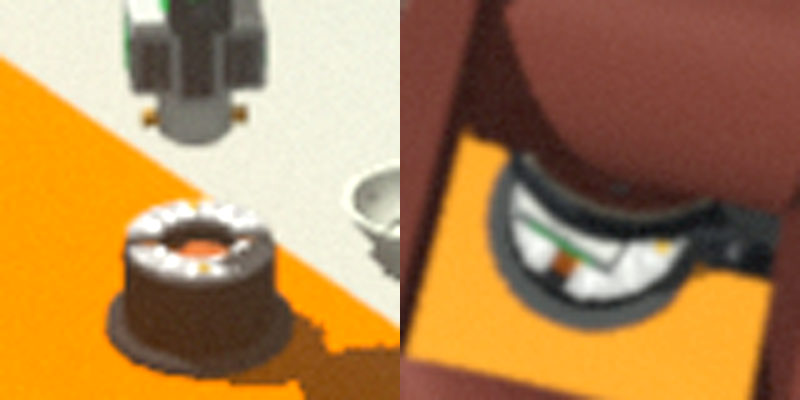

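Side zoom: pins at (152,118) and (240,116), above rim slots at (135,243) and (270,243). The top view is mostly hidden by the arm. I'll magnify the side view to compare pins and rim.

```bash
python3 -c "
from h import *
f=cv2.imread('pics/s10.png')
a=f[196:246,255:305]
cv2.imwrite('pics/z11.png',np.clip(cv2.resize(a,(600,600),interpolation=2)*1.3,0,255).astype(np.uint8))"
```

```text
(no output)
```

View pics/z11.png

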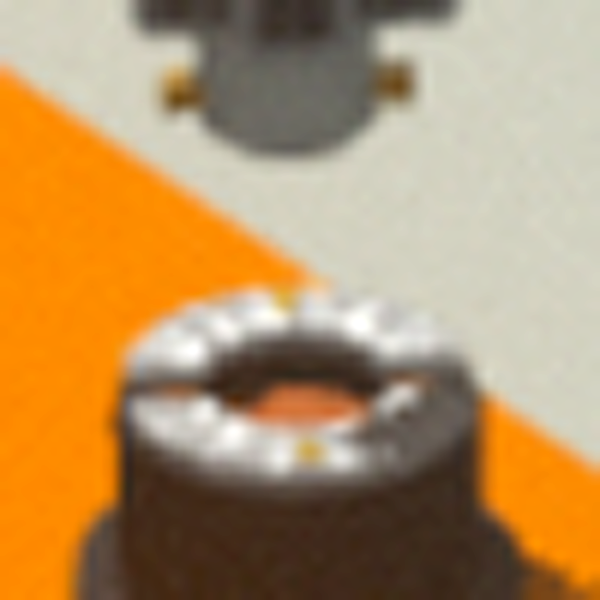

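```bash
python3 - <<'E'
from h import *
s=grab('side')
p,r,_=cur()
Z=lambda u,v:[255+u/12-.46,196+v/12-.46]
zp=p[2]-.0262+.008
tips=plane(s,[Z(172,90),Z(405,82)],zp);pm=plane(s,[Z(289,86)],zp)[0]
print('tcp',p,'pins',tips,pm,'tips ang',np.degrees(np.arctan2(*(tips[0]-tips[1])[::-1])),np.linalg.norm(tips[0]-tips[1]))
d=plane(s,[Z(285,300),Z(310,452)],.05);print('dots',d,d.mean(0),np.degrees(np.arctan2(*(d[0]-d[1])[::-1])),np.linalg.norm(d[0]-d[1]))
d=plane(s,[Z(165,388),Z(428,374)],.05);print('slots',d,d.mean(0),np.degrees(np.arctan2(*(d[0]-d[1])[::-1])))
print('rim c',plane(s,[Z(297.5,378)],.05), 'rim-pin',plane(s,[Z(297.5,378)],.05)[0]-pm)
print('proj pins',(proj(s,[[p[0],p[1],zp]])[0]-[255,196]+.46)*12,'proj rim', (proj(s,[[.5734,-.0492,.05]])[0]-[255,196]+.46)*12)
# expected cap bottom bottom-most edge & proj of tips
a=np.radians(148.8);u=np.array([np.cos(a),np.sin(a)])*.024
print((proj(s,[[*(p[:2]+u),zp],[*(p[:2]-u),zp]])-[255,196]+.46)*12)
E
```

```text
tcp [ 0.57411579 -0.04614062  0.13097475] pins [[ 0.5566041  -0.03653194]
 [ 0.59362513 -0.06048951]] [ 0.57517254 -0.04855842] tips ang 147.09172119423698 0.04409673579089834
dots [[ 0.5901293  -0.02631005]
 [ 0.56030281 -0.07483351]] [ 0.57521605 -0.05057178] 58.421716879760325 0.05695739997274371
slots [[ 0.55175966 -0.03929511]
 [ 0.59557201 -0.06570823]] [ 0.57366584 -0.05250167] 148.91551197065579
rim c [[ 0.57444993 -0.05169679]] rim-pin [-0.00072261 -0.00313836]
proj pins [276.91547726  82.73636579] proj rim [285.50048806 374.33885896]
[[150.31395496  88.89472349]
 [403.13367234  76.60751986]]
```

Side-view relative measurement puts the TCP target at (0.5734, −0.0493), which agrees with the top-view rim fit. Lowering to just above the rim.

drive_tool:
  series:
    - {"x":0.3,"y":-0.11,"z":0.05,"ax":0.1,"ay":0,"az":0}
    - {"x":0.7,"y":-0.11,"z":0.05,"ax":0.1,"ay":0,"az":0}
    - {"x":1.2,"y":-0.11,"z":0.05,"ax":0.1,"ay":0,"az":0}
    - {"x":1.6,"y":-0.11,"z":0.05,"ax":0.1,"ay":0,"az":0}
    - {"x":1.8,"y":-0.11,"z":0.05,"ax":0.1,"ay":0,"az":0}

```text
time: 14.18
tool_pos: [0.572, -0.0496, 0.0825]
tool_rot: [0.679, 0.193, 0.682, -0.194]
contact_force: [-1.0, -0.2, -1.2]
gripper_width: 0.46
```

drive_tool:
  series:
    - {"x":0,"y":0,"z":0,"ax":0,"ay":0,"az":0}
    - {"x":0,"y":0,"z":0,"ax":0,"ay":0,"az":0}
    - {"x":0,"y":0,"z":0,"ax":0,"ay":0,"az":0}
    - {"x":0,"y":0,"z":0,"ax":0,"ay":0,"az":0}

```text
time: 14.52
tool_pos: [0.5744, -0.05, 0.0866]
tool_rot: [0.681, 0.194, 0.68, -0.193]
contact_force: [-0.4, 1.3, -1.2]
gripper_width: 0.459
```

```bash
python3 -c "
from h import *
goal((.5734,-.0493,.076),58.3)
f=grab('side','s12')
a=f['img'][196:246,255:305]
cv2.imwrite('pics/z12.png',np.clip(cv2.resize(a,(600,600),interpolation=2)*1.3,0,255).astype(np.uint8))"
```

```text
tcp [ 0.5744 -0.05    0.0866] jaw 58.24 down [ 1.4e-03 -3.0e-04 -1.0e+00] j6 -1.23 t 14.52 w 0.459 F [-0.4   1.32 -1.18] M [ 0.017 -0.016 -0.007]
shift [ 0.422  0.003 -0.052] turn [-0.012  0.016 -0.006]
```

View pics/z12.png

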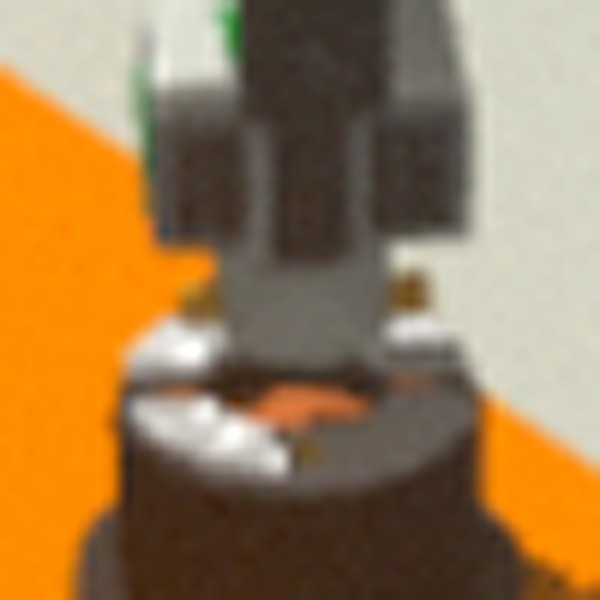

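Pin tips at zoom u = 183 and 430, v ≈ 298 and 290; the cap spans 218–390. Recomputing the offset.

```bash
python3 - <<'E'
from h import *
s=grab('side');p,r,_=cur()
Z=lambda u,v:[255+u/12-.46,196+v/12-.46]
zp=p[2]-.0182
a=plane(s,[Z(306,294)],zp)[0];b=plane(s,[Z(297.5,378)],.05)[0];print(p,a,b,b-a,'target tcp',p[:2]+b-a)
# cap: sides at u 218,390 around v 330 -> mid 304
c=plane(s,[Z(304,300)],zp)[0];print(c)
goal((*(p[:2]+b-a),.078),58.3)
E
```

```text
[ 0.57438458 -0.05003852  0.0865754 ] [ 0.57636044 -0.05202054] [ 0.57444993 -0.05169679] [-0.0019105   0.00032375] target tcp [ 0.57247408 -0.04971476]
[ 0.57470296 -0.05361239]
tcp [ 0.5744 -0.05    0.0866] jaw 58.24 down [ 1.4e-03 -3.0e-04 -1.0e+00] j6 -1.23 t 14.62 w 0.462 F [-0.65 -0.15 -2.04] M [-0.032 -0.038  0.009]
shift [ 0.343 -0.029 -0.072] turn [-0.012  0.016 -0.006]
```

drive_tool:
  series:
    - {"x":0.1,"y":-0.01,"z":-0.06,"ax":0,"ay":0,"az":0}
    - {"x":0.2,"y":-0.01,"z":-0.06,"ax":0,"ay":0,"az":0}
    - {"x":0.3,"y":-0.01,"z":-0.06,"ax":0,"ay":0,"az":0}
    - {"x":0.4,"y":-0.01,"z":-0.06,"ax":0,"ay":0,"az":0}
    - {"x":0.5,"y":-0.01,"z":-0.06,"ax":0,"ay":0,"az":0}

```text
time: 15.03
tool_pos: [0.5723, -0.0493, 0.0729]
tool_rot: [0.68, 0.193, 0.68, -0.193]
contact_force: [0.7, 1.3, 2.8]
gripper_width: 0.461
```

drive_tool:
  series:
    - {"x":0,"y":0,"z":0,"ax":0,"ay":0,"az":0}
    - {"x":0,"y":0,"z":0,"ax":0,"ay":0,"az":0}
    - {"x":0,"y":0,"z":0,"ax":0,"ay":0,"az":0}

```text
time: 15.28
tool_pos: [0.5724, -0.0493, 0.0733]
tool_rot: [0.68, 0.193, 0.68, -0.193]
contact_force: [0.5, 0.4, -1.4]
gripper_width: 0.462
```

```bash
python3 -c "
from h import *
goal((.573,-.0495,.068),58.3)"
```

```text
tcp [ 0.5724 -0.0493  0.0733] jaw 58.24 down [-2.e-04  0.e+00 -1.e+00] j6 -1.23 t 15.28 w 0.462 F [ 0.5   0.39 -1.39] M [-0.053  0.05  -0.009]
shift [0.211 0.007 0.024] turn [-0.012 -0.002  0.001]
```

drive_tool:
  series:
    - {"x":0.05,"y":0,"z":0,"ax":0,"ay":0,"az":0}
    - {"x":0.1,"y":0,"z":0,"ax":0,"ay":0,"az":0}
    - {"x":0.15,"y":0,"z":0,"ax":0,"ay":0,"az":0}
    - {"x":0.2,"y":0,"z":0,"ax":0,"ay":0,"az":0}
    - {"x":0.2,"y":0,"z":0,"ax":0,"ay":0,"az":0}

```text
time: 15.7
tool_pos: [0.5727, -0.0493, 0.0682]
tool_rot: [0.68, 0.194, 0.68, -0.193]
contact_force: [1.9, 1.2, -2.9]
gripper_width: 0.463
```

```bash
python3 -c "
from h import *
goal((.573,-.0495,.068),58.3)
f=grab('side','s13')
a=f['img'][196:246,255:305]
cv2.imwrite('pics/z13.png',np.clip(cv2.resize(a,(600,600),interpolation=2)*1.3,0,255).astype(np.uint8))"
```

```text
tcp [ 0.5727 -0.0493  0.0682] jaw 58.24 down [ 8.e-04  1.e-04 -1.e+00] j6 -1.23 t 15.70 w 0.463 F [ 1.93  1.19 -2.93] M [ 0.143 -0.321  0.083]
shift [ 0.01  -0.001  0.015] turn [-0.013  0.007 -0.006]
```

View pics/z13.png

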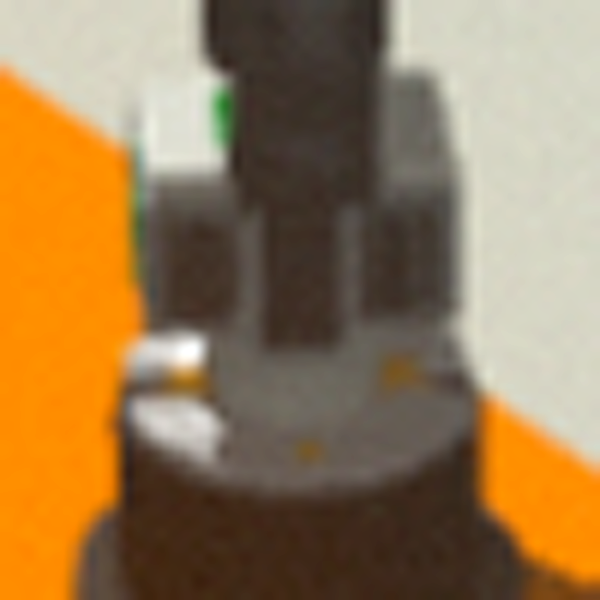

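The pins are entering the slots at zoom (188,378) and (402,370). Pushing in against the spring.

drive_tool:
  series:
    - {"x":0.05,"y":0,"z":0.02,"ax":0,"ay":0,"az":0}
    - {"x":0.1,"y":0,"z":0.02,"ax":0,"ay":0,"az":0}
    - {"x":0.15,"y":0,"z":0.02,"ax":0,"ay":0,"az":0}
    - {"x":0.2,"y":0,"z":0.02,"ax":0,"ay":0,"az":0}
    - {"x":0.24,"y":0,"z":0.02,"ax":0,"ay":0,"az":0}

```text
time: 16.17
tool_pos: [0.573, -0.0496, 0.0626]
tool_rot: [0.68, 0.193, 0.68, -0.193]
contact_force: [-0.6, 1.6, 3.0]
gripper_width: 0.455
```

```bash
python3 -c "
from h import *
goal((.573,-.0495,.056),58.3)"
```

```text
tcp [ 0.573  -0.0496  0.0626] jaw 58.24 down [ 1.e-04  0.e+00 -1.e+00] j6 -1.23 t 16.17 w 0.455 F [-0.62  1.57  3.01] M [ 0.152  0.043 -0.006]
shift [ 0.263  0.004 -0.001] turn [-0.012  0.001 -0.001]
```

drive_tool:
  series:
    - {"x":0.06,"y":0,"z":0,"ax":0,"ay":0,"az":0}
    - {"x":0.12,"y":0,"z":0,"ax":0,"ay":0,"az":0}
    - {"x":0.18,"y":0,"z":0,"ax":0,"ay":0,"az":0}
    - {"x":0.24,"y":0,"z":0,"ax":0,"ay":0,"az":0}
    - {"x":0.28,"y":0,"z":0,"ax":0,"ay":0,"az":0}

```text
time: 16.58
tool_pos: [0.573, -0.0496, 0.0553]
tool_rot: [0.68, 0.194, 0.68, -0.193]
contact_force: [-0.1, 0.4, 4.8]
gripper_width: 0.461
```

drive_tool:
  series:
    - {"x":0,"y":0,"z":0,"ax":0,"ay":0,"az":0}
    - {"x":0,"y":0,"z":0,"ax":0,"ay":0,"az":0}

```text
time: 16.75
tool_pos: [0.573, -0.0496, 0.0554]
tool_rot: [0.68, 0.194, 0.68, -0.193]
contact_force: [-1.2, 1.1, 3.7]
gripper_width: 0.463
```

```bash
python3 -c "
from h import *
goal((.573,-.0495,.0555),58.3)
f=grab('side','s14')
a=f['img'][196:246,255:305]
cv2.imwrite('pics/z14.png',np.clip(cv2.resize(a,(600,600),interpolation=2)*1.3,0,255).astype(np.uint8))"
```

```text
tcp [ 0.573  -0.0496  0.0554] jaw 58.24 down [ 3.e-04 -0.e+00 -1.e+00] j6 -1.23 t 16.75 w 0.463 F [-1.22  1.14  3.67] M [0.284 0.105 0.029]
shift [-0.003  0.004 -0.001] turn [-0.012  0.003 -0.002]
```

View pics/z14.png

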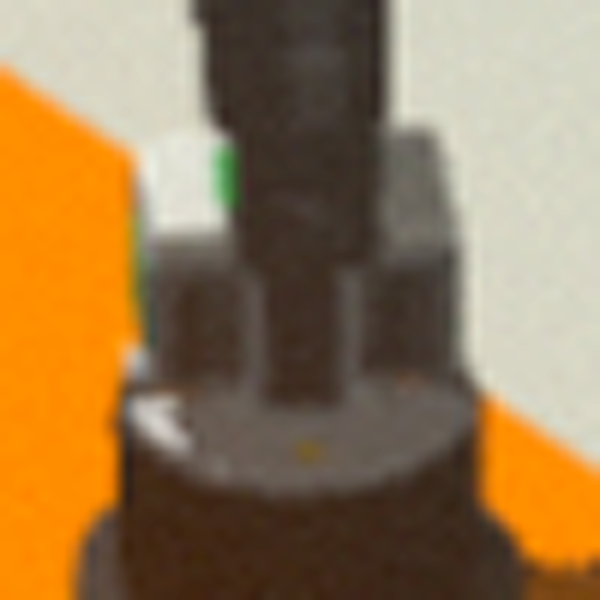

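The module is seated, its origin at about 29 mm. Twisting clockwise (+ax) in stages while watching the forces.

drive_tool:
  series:
    - {"x":0,"y":0,"z":0,"ax":0.6,"ay":0,"az":0}
    - {"x":0,"y":0,"z":0,"ax":1.4,"ay":0,"az":0}
    - {"x":0,"y":0,"z":0,"ax":2.4,"ay":0,"az":0}
    - {"x":0,"y":0,"z":0,"ax":3.4,"ay":0,"az":0}
    - {"x":0,"y":0,"z":0,"ax":4.4,"ay":0,"az":0}

```text
time: 17.22
tool_pos: [0.5742, -0.0486, 0.0556]
tool_rot: [0.631, 0.322, 0.629, -0.32]
contact_force: [3.8, 4.9, 1.7]
gripper_width: 0.46
```

```bash
python3 -c "
from h import *
goal((.573,-.0495,.0555),-33.7)"
```

```text
tcp [ 0.5742 -0.0486  0.0556] jaw 36.00 down [ 0.0038  0.002  -1.    ] j6 -0.84 t 17.22 w 0.460 F [3.82 4.93 1.71] M [ 0.891 -0.75   0.186]
shift [ 0.003 -0.06   0.002] turn [13.94  -0.024 -0.047]
```

drive_tool:
  series:
    - {"x":0,"y":0.04,"z":0,"ax":0.3,"ay":0,"az":0}
    - {"x":0,"y":0.07,"z":0,"ax":1,"ay":0,"az":0}
    - {"x":0,"y":0.07,"z":0,"ax":2,"ay":0,"az":0}
    - {"x":0,"y":0.07,"z":0,"ax":3,"ay":0,"az":0}
    - {"x":0,"y":0.07,"z":0,"ax":4,"ay":0,"az":0}

```text
time: 17.63
tool_pos: [0.5748, -0.0483, 0.0555]
tool_rot: [0.565, 0.426, 0.564, -0.425]
contact_force: [0.9, 1.4, 3.4]
gripper_width: 0.462
```

```bash
python3 -c "
from h import *
goal((.573,-.0495,.0555),-33.7)"
```

```text
tcp [ 0.5748 -0.0483  0.0555] jaw 16.02 down [ 1.4e-03  4.0e-04 -1.0e+00] j6 -0.49 t 17.63 w 0.462 F [0.91 1.44 3.35] M [ 0.498 -0.211  0.22 ]
shift [ 0.    -0.082  0.027] turn [ 9.945e+00 -7.000e-03 -1.600e-02]
```

drive_tool:
  series:
    - {"x":0,"y":0,"z":0,"ax":0.6,"ay":0,"az":0}
    - {"x":0,"y":0,"z":0,"ax":1.6,"ay":0,"az":0}
    - {"x":0,"y":0,"z":0,"ax":2.6,"ay":0,"az":0}
    - {"x":0,"y":0,"z":0,"ax":3.6,"ay":0,"az":0}
    - {"x":0,"y":0,"z":0,"ax":4.6,"ay":0,"az":0}

```text
time: 18.05
tool_pos: [0.5752, -0.0484, 0.0556]
tool_rot: [0.469, 0.53, 0.468, -0.529]
contact_force: [1.7, 2.0, 2.0]
gripper_width: 0.463
```

```bash
python3 -c "
from h import *
goal((.5748,-.0483,.0555),-33.7)"
```

```text
tcp [ 0.5752 -0.0484  0.0556] jaw -6.96 down [ 2.7e-03  1.0e-04 -1.0e+00] j6 -0.09 t 18.05 w 0.463 F [1.66 2.01 2.02] M [ 0.394 -0.494  0.206]
shift [ 0.004 -0.017 -0.   ] turn [ 5.348 -0.012 -0.029]
```

drive_tool:
  series:
    - {"x":0,"y":0.02,"z":-0.02,"ax":0.6,"ay":0,"az":0}
    - {"x":0,"y":0.02,"z":-0.02,"ax":1.6,"ay":0,"az":0}
    - {"x":0,"y":0.02,"z":-0.02,"ax":2.6,"ay":0,"az":0}
    - {"x":0,"y":0.02,"z":-0.02,"ax":3.6,"ay":0,"az":0}
    - {"x":0,"y":0.02,"z":-0.02,"ax":4.5,"ay":0,"az":0}

```text
time: 18.47
tool_pos: [0.5757, -0.0485, 0.0556]
tool_rot: [0.357, 0.611, 0.356, -0.61]
contact_force: [2.6, 0.7, 2.1]
gripper_width: 0.459
```

drive_tool:
  series:
    - {"x":0,"y":0,"z":0,"ax":0,"ay":0,"az":0}
    - {"x":0,"y":0,"z":0,"ax":0,"ay":0,"az":0}

```text
time: 18.63
tool_pos: [0.5756, -0.0485, 0.0556]
tool_rot: [0.359, 0.61, 0.358, -0.609]
contact_force: [3.1, -1.2, 2.6]
gripper_width: 0.461
```

```bash
python3 -c "
from h import *
goal((.5752,-.0484,.0555),-33.7)
f=grab('side','s15');g=grab('top','t15')
a=f['img'][190:250,250:310];b=g['img'][165:245,235:315]
cv2.imwrite('pics/z15.png',np.clip(np.hstack([cv2.resize(a,(400,400),interpolation=2),cv2.resize(b,(400,400),interpolation=2)])*1.5,0,255).astype(np.uint8))"
```

```text
tcp [ 0.5756 -0.0485  0.0556] jaw -29.12 down [ 2.1e-03 -9.0e-04 -1.0e+00] j6 0.30 t 18.63 w 0.461 F [ 3.12 -1.15  2.6 ] M [-0.059 -0.594  0.27 ]
shift [ 0.002 -0.016  0.005] turn [ 0.916 -0.004 -0.026]
```

View pics/z15.png

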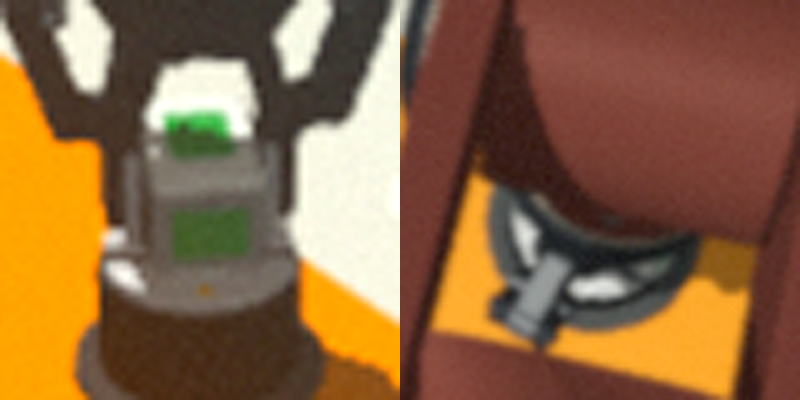

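Green end tag at zoom (210,232), nearly in line with the yellow dot (205,290). Finishing the last 5°.

drive_tool:
  series:
    - {"x":0,"y":0.03,"z":0.02,"ax":0.5,"ay":0,"az":0}
    - {"x":0,"y":0.03,"z":0.02,"ax":0.9,"ay":0,"az":0}
    - {"x":0,"y":0.03,"z":0.02,"ax":0.96,"ay":0,"az":0}
    - {"x":0,"y":0.03,"z":0.02,"ax":0.96,"ay":0,"az":0}
    - {"x":0,"y":0.03,"z":0.02,"ax":0.96,"ay":0,"az":0}

```text
time: 19.15
tool_pos: [0.5757, -0.0487, 0.0556]
tool_rot: [0.332, 0.625, 0.332, -0.624]
contact_force: [3.2, 2.8, 3.4]
gripper_width: 0.461
```

```bash
python3 -c "
from h import *
goal((.5752,-.0484,.0555),-34)
f=grab('side','s16')
a=f['img'][190:250,250:310]
cv2.imwrite('pics/z16.png',np.clip(cv2.resize(a,(600,600),interpolation=2)*1.8,0,255).astype(np.uint8))
cv2.imwrite('pics/s16b.png',f['img'])"
```

```text
tcp [ 0.5757 -0.0487  0.0556] jaw -33.99 down [ 1.2e-03  4.0e-04 -1.0e+00] j6 0.38 t 19.15 w 0.461 F [3.19 2.81 3.39] M [ 0.392 -0.745  0.309]
shift [ 0.002 -0.023  0.001] turn [ 0.003 -0.012 -0.009]
```

View pics/z16.png

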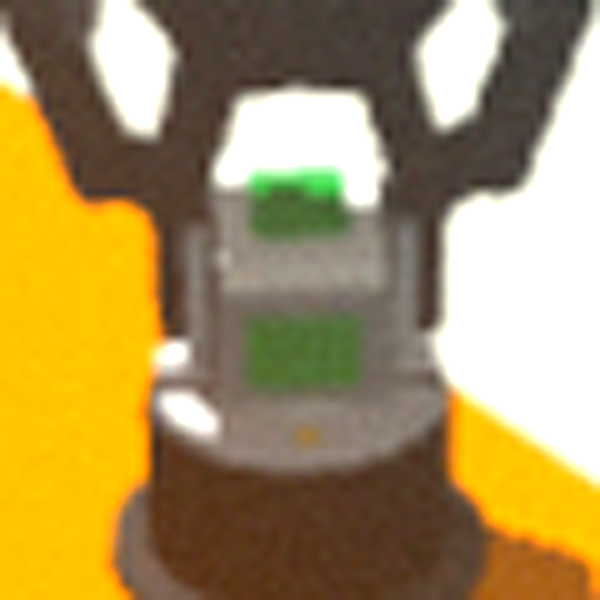

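View pics/s16b.png

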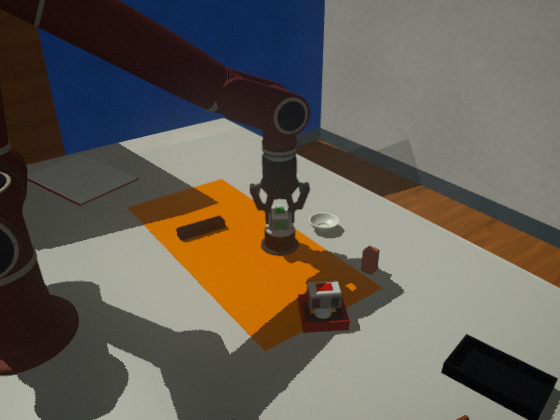

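```bash
python3 - <<'E'
from h import *
s=grab('side');Z=lambda u,v:[250+u/10-.45,190+v/10-.45]
zo=.0294
for zz,(a,b) in ((zo+.066,((222,293),(387,290))),):
    q=plane(s,[Z(*a),Z(*b)],zz);d=q[0]-q[1];print('y axis deg',np.degrees(np.arctan2(d[1],d[0])),np.linalg.norm(d),q.mean(0))
for a,b in (((248,318),(360,316)),((250,388),(358,386))):
    zz=zo+(.048+.010 if a[1]<330 else .048-.010)
    q=plane(s,[Z(*a),Z(*b)],zz);d=q[0]-q[1];print('y axis deg',np.degrees(np.arctan2(d[1],d[0])),np.linalg.norm(d))
# end tag centre -> direction from side-view rim centre
e=plane(s,[Z(304,352)],zo+.048)[0];c=plane(s,[[279.33,227.04]],.05)[0];d=e-c;print('end tag dir',np.degrees(np.arctan2(d[1],d[0])),np.linalg.norm(d))
d=plane(s,[Z(307,435)],.05)[0]-c;print('dot dir',np.degrees(np.arctan2(d[1],d[0])),np.linalg.norm(d))
goal((.5752,-.0484,.0555),-34)
E
```

```text
y axis deg 145.10102879343248 0.036471009462233445 [ 0.55257092 -0.08418564]
y axis deg 145.0563966333624 0.02489619352766354
y axis deg 145.10802600845477 0.024285763175159993
end tag dir -123.97909669427246 0.03518957214002803
dot dir -121.9121690801365 0.02642428546160098
tcp [ 0.5757 -0.0487  0.0556] jaw -34.01 down [ 1.2e-03  4.0e-04 -1.0e+00] j6 0.38 t 19.25 w 0.461 F [3.68 2.34 2.07] M [ 0.489 -0.79   0.356]
shift [ 0.003 -0.022  0.001] turn [-0.002 -0.011 -0.009]
```

```bash
python3 - <<'E'
from h import *
s=grab('side');a=cv2.imread('pics/side0.png').astype(int);b=s['img'].astype(int)
for n,(u0,v0,u1,v1) in dict(bar=(175,212,228,242),dish=(312,210,342,236),block=(358,243,380,275)).items():
    A=a[v0:v1,u0:u1];B=b[v0:v1,u0:u1];sh,_=cv2.phaseCorrelate(A.mean(2),B.mean(2));print(n,np.round(sh,2))
from plant import workorder
print(workorder.job_done())
st=sensors.state();print(st['time'],st['tool_pos'],st['contact_force'],st['gripper_width'])
E
```

```text
bar [-0.02 -0.11]
dish [0.02 0.55]
block [ 0.17 -0.03]
the job is handed in; nothing more can be done
None
the job is handed in; nothing more can be done
```

I did both parts in the order asked and handed the job in at about 19.3 s of the 64 s limit. No verdict came back.

- **Red module:** it stands upright in the red reject nest with the gripper clear of it; the last side picture still shows it there.
- **Green module:** it is in the test socket with its origin about 29.4 mm above the socket's, so the pins are below the rim plate. It is turned about 92° clockwise from the slots and still gripped at an opening of 0.461. Allowing for the pin play, I estimate the ring at about 1.54 rad; I had no direct reading of it.
- **Forces:** wrist forces stayed at a few newtons in every reading. At the end the socket was pushing sideways on the tool with about 4 N, because I left the tool about 2 mm off the measured centre so as not to fight the twist.
- **Bystanders:** the paperweight and seal block shifted less than 0.2 px against the first picture. The ink dish came out at 0.55 px vertically. I think that is changed shadow, since the arm did not go near it, but I did not check further.
- **Disagreements:** the slot direction came out between 147.7° and 148.9° depending on camera and feature, so I used 148.3°. The final side view put the module 1–2° past the yellow dots, about where I aimed it.

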